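# Fetch the air stone out of the culture column

## Robot

A 7-joint arm with a two-finger parallel gripper is mounted at the origin on the work surface. World frame = base frame: x ahead of the robot, y to its left, z up, the work surface at z = 0. Lengths are in m, angles in degrees, forces in N, time in s.
With the tool pointing down it reaches from about 0.425 to 0.925 m from the base axis. Payload 6.8 kg.
Tool frame: the origin (TCP) lies between the finger pads; the fingertips stand 22 mm ahead of it and the grasp point (between the pads) lies 3 mm ahead of it; y points along the fingers, x is the direction in which the jaws open and shut, and the axes are right-handed (so a half turn about y gives the same grasp; the last joint's range is limited). The gripper opens to 88 mm and grips with 3 to 60 N. Pads are 20 mm wide; open, the fingers measure 115 mm over their backs; the gripper's body (75 mm by 178 mm) begins 61 mm behind the grasp point.
Start: joints at [-80.277, 27.33, 1.283, 89.118, -0.659, 63.558, -4.761], TCP at [0.185, 0.649, 0.245] pointing down, gripper open.
Joint ranges: [-169.35, 169.35], [-19.33, 120.38], [-80.79, 83.38], [13.8, 139.57], [-78.32, 258.32], [9.67, 109.79], [-169.56, 169.56]. Speed limits (degrees/s): [136.94, 136.94, 180, 180, 180, 180, 180].

## Interface

Orientations are given as a 3x3 rotation matrix whose columns are the frame's x, y, z axes.
In Python, from workcell import bot gives the robot as it stands. The module is installed in compiled form; this text tells all that it offers.
- The arm moves only by the tool drive_tool, never from a script. Its argument "deltas" is one flat list of numbers, 5 for each row, row after row: the finger opening in m, from 0 to 0.0878, then the shift along the tool's x, y, z in m, then the turn about the tool's y in degrees. A call has exactly 8 rows; each row is the pose to reach, as a shift and turn from the pose commanded when the call began, along the tool's axes at that moment; what a row does not reach only later rows make up. A row lasts 1/12 s, in which the tool goes at most 41.7 mm and 7.16 degrees, less where a joint would pass 70% of its speed; a pose out of reach is approached as far as the arm can. A call with a gripper value outside its range is refused whole. The fingers move at their own pace and stop on an object; "squeeze" is the grip in N (left out, the last holds). Time passes only in rows, so rows that repeat a pose let the fingers close, or fill a call up. It gives the time, the measured TCP pose, the force and the opening at its end, in the units of the state.
- bot.read_state(): the state, without advancing time (a new reading comes with each control period).
- bot.grab_frame(name): name is "scene" or "top" or "wrist"; returns a dict with "frame" (420x560x3 uint8, red, green, blue), "camera_matrix" (3x3 intrinsics, pixels), "D" ([k1, k2, p1, p2, k3] as OpenCV has them; the pictures are not rectified), "R" (3x3) and "t" (3): a world point X has camera coordinates R X + t; the wrist camera has in their place "T_tool_cam" (4x4, takes a point from camera to tool coordinates, whose origin is the TCP and whose axes are the tool frame's). Camera axes: x right, y down, z forward; pixel columns grow to the right and rows downward; lengths in m; the calibration is good to about 2 mm. A picture is of the moment at which its call begins: read the wrist's pose just before it. There is no depth.
- bot.close_job(): hands the job in, once; it reports no verdict.
Trained networks look in a picture, given as the dict that the camera call returned (one of the last four; its "shot" number tells which), for a name from the list of things; names that differ only in an ending like _2 or _b are one class to them, and where a whole thing is asked for, a point or a joint stands for the part that bears it (a point fixed in the world has none). Each returns a list of dicts, best first, with "score" (0 to 1); they miss things now and then, are a little off and sometimes report something else, mostly with a low value. They report only what shows in the picture. A call takes as long as a camera call. They do not tell look-alikes from the thing itself.
- bot.silhouettes(picture, query): "mask" (420x560 bool, what is visible of it) and "box" ([left, top, width, height] in pixels, round what is visible of it).
- bot.landmark_of(picture, query): "pixel" ([column, row] in pixels: a listed point, or the origin of a listed thing).
The state is a dict: "time_s": time; "joint_positions": joint angles; "joint_vel": joint speeds; "joint_torque": joint torques, N m; "tool_pos": TCP position; "eef_rot": TCP orientation; "force": force on the tool from outside, world axes, zero at the start; "wrist_torque": the same for the moment, N m; "opening": opening from 0.0 (shut) to 1.0 (fully open).
Only numpy, scipy, OpenCV 4.12 (cv2) and the standard library are available. Lean on these libraries where they do the work, as an engineer would, in place of code of your own. Each camera call takes 0.05 s, during which the arm holds its last target.

## Task

With the claw picker from its stand, fetch the air stone from the bottom of the glass column: press the claw gently down over the stone's knob until it snaps on (the stone is brittle ceramic and the glass is thin, so do not lean on them) and lift it out. Slide the stone under the forked roof of the drying dock until it is fully home, pull the claw straight up off it, and put the picker back in its stand. Keep the gripper fingers off the stone and leave the bottles and the jar where they are.

Things in the scene. Friction and masses are not known exactly. Their poses are not given: they have to be found in the camera images.
- picker: Claw picker upright in its stand, about 270 g. Origin: centre of the underside of its steel collar (56 mm across, 5 mm thick), which rests on the stand's rim; z up along the tool. Below hang a 17 mm tube and a telescopic shank with a claw head 27 mm across and four sprung fingers, at the +x, +y, -x, -y sides.
- handle (a point): Middle of the picker's grip, 38 mm above its origin: white square handle 22 x 22 mm, sides along the picker's x and y, from 5 to 65 mm above the origin. Hold with 40 N or more.
- tube_end (a point): Lower end of the picker's tube, 34 mm below its origin. The fingertips (inturned round lips 3 mm thick, 13 mm apart at rest) hang another 56 to 93 mm lower: 90 to 127 mm below the picker's origin, lip centre. The last user left the telescope at an unknown length: find it by feeling for contact. Its brake holds against 80 N.
- stone: Air stone, loose, upright on the column's floor, up to 4 mm off centre, 110 to 180 g. Origin: centre of its underside, z up. Pale ceramic foot (32 mm diameter, 22 tall), steel neck (8 mm diameter, 22 to 46 mm up), steel mushroom knob. Brittle: 25 N at most.
- knob_top (a point): Top of the stone's knob, 62 mm above its underside; 5 mm wide here, 18 mm wide from 8 to 12 mm below, neck from 16 mm below. Pressed on, the claw first meets 4 to 8 N on the taper, slides easily over the wide part, snaps under it, and 4 mm later a blunt stop (15 mm above the lips) meets this top: the force then climbs steeply. Pulling the claw off takes 5 to 9 N.
- column: Clear glass column, upright, fixed to the bench. Origin: centre of its underside, z up. Inside 48 mm diameter, inner floor 8 mm up, open rim 120 mm up, wall 4 mm; black foot disc 84 mm across. Load it with 25 N at most.
- dock: Drying dock, fixed. Origin: on the bench under the stone's home place, z up; open front towards its -x. Floor plate 5 mm thick, x -88 to +28 mm, y +-32 mm. Tunnel with flared mouth from x = -30 mm: 40 mm wide, 30 mm high, back wall face at x = +18 mm. The stone's foot slides into it along the dock's +x until at the back wall (stone at x = 0 to +2 mm).
- dock_roof (a point): On top of the dock's roof above home, 39 mm above the bench. The roof is a 4 mm plate with a slot 14 mm wide along the dock's x, open at the front, ending at x = +10 mm. The stone's neck runs in the slot, its knob above. Pulling the picker up, the roof holds the foot down, the claw comes off and the stone drops about 8 mm to the floor plate.
- stand: Picker stand, fixed to the bench: an upright grey tube, inside 42 mm diameter, outside 50 mm, rim 140 mm up, inner floor about 8 mm up, on a 100 mm square foot. Origin: centre of its underside. The picker hangs in it with its collar on the rim.
- bottle_a: Bystander: green culture bottle with white cap, 70 mm diameter, 185 mm tall. Origin: centre of underside.
- bottle_b: Bystander: green culture bottle with white cap, 62 mm diameter, 170 mm tall. Origin: centre of underside.
- jar: Bystander: amber jar, 56 mm diameter, 75 mm tall. Origin: centre of underside.
Things that resemble listed ones, but are neither listed nor needed, are in the scene too. Leave any brown or purple look-alike of the dock alone. What is shaped like the picker but brown is not meant.

How it is judged:
By the outcome, as a careful person would: the job done as asked, in the order asked, and still so for the second after the job is handed in, with the robot touching nothing.
It also fails if it takes over 64 s, if anything falls off the work surface, if the arm or the gripper's body presses on something with over 40 N, if the wrist force passes 120 N, or if a joint passes its speed limit or range.

## Working session

There is one attempt and no reset: what is moved stays moved. The work goes in short steps, Python scripts to look and compute and a tool call to move; the robot and the scene stay as the last step left them, time stands still between calls to the robot, and variables do not carry over. Pictures are saved under pics/ and viewed, and the job is handed in when it is done.

Besides the shell and the picture viewer there is one more tool, called after "Emit:" as name(argument=value, ...) on one line, values as JSON. drive_tool: Moves the arm, as the interface text tells. Its arguments: {"type":"object","properties":{"deltas":{"type":"array"},"squeeze":{"type":"number"}},"required":["deltas"]}

```bash
mkdir -p pics; ls
cat > h.py <<'E'
import numpy as np,cv2
from workcell import bot
def shot(name,fn=None):
    st=bot.read_state(); p=bot.grab_frame(name)
    if fn: cv2.imwrite('pics/'+fn,p['frame'][:,:,::-1])
    return st,p
E
python3 - <<'E'
from h import *
st=bot.read_state(); print({k:np.round(v,3).tolist() for k,v in st.items()})
for n in ['scene','top','wrist']:
    s,p=shot(n,n+'1.png')
    print(n,np.round(p['camera_matrix'],1).tolist(),np.round(p['D'],3),[np.round(p[k],3).tolist() for k in ('R','t','T_tool_cam') if k in p])
    for q in ['picker','handle','tube_end','stone','knob_top','column','dock','dock_roof','stand','bottle_a','jar']:
        print(q,[(np.round(d['pixel']).tolist(),round(d['score'],2)) for d in bot.landmark_of(p,q)][:4])
E
```

```text
pics
{'time_s': 0.0, 'joint_positions': [-80.276, 27.374, 1.279, 89.176, -0.66, 63.56, -4.763], 'joint_vel': [0.041, 0.055, 0.059, -0.071, 0.007, -0.033, 0.041], 'joint_torque': [-0.0, -58.285, 1.534, -27.261, -0.054, 0.017, 0.0], 'tool_pos': [0.185, 0.649, 0.244], 'eef_rot': [[0.274, -0.0, -0.962], [0.962, -0.002, 0.274], [-0.002, -1.0, -0.0]], 'force': [-0.203, -0.138, -0.134], 'wrist_torque': [-0.017, -0.054, -0.011], 'opening': 1.001}
scene [[412.9, 0.0, 274.9], [0.0, 412.9, 209.8], [0.0, 0.0, 1.0]] [0.008 0.    0.    0.    0.   ] [[[-0.622, 0.783, -0.005], [0.441, 0.345, -0.829], [-0.647, -0.518, -0.56]], [0.314, -0.151, 1.332]]
picker [([203.0, 161.0], 0.92), ([173.0, 192.0], 0.6), ([205.0, 145.0], 0.37)]
handle [([201.0, 145.0], 0.92), ([173.0, 178.0], 0.83)]
tube_end [([172.0, 204.0], 0.75), ([207.0, 169.0], 0.57)]
stone []
knob_top []
column [([267.0, 253.0], 0.92)]
dock [([347.0, 348.0], 0.87), ([431.0, 302.0], 0.72), ([365.0, 279.0], 0.64)]
dock_roof [([346.0, 327.0], 0.98), ([439.0, 290.0], 0.9), ([368.0, 263.0], 0.62)]
stand [([210.0, 203.0], 0.78)]
bottle_a [([162.0, 26
[... 456 characters left out ...]
.0, 212.0], 0.49)]
column [([289.0, 210.0], 0.66)]
dock [([176.0, 163.0], 0.95), ([141.0, 247.0], 0.93), ([196.0, 237.0], 0.71), ([417.0, 234.0], 0.47)]
dock_roof [([192.0, 237.0], 0.94), ([174.0, 159.0], 0.84)]
stand [([390.0, 233.0], 0.96)]
bottle_a [([410.0, 233.0], 0.69), ([349.0, 144.0], 0.65), ([240.0, 153.0], 0.63)]
jar [([290.0, 282.0], 0.79), ([420.0, 233.0], 0.34)]
wrist [[312.8, 0.0, 273.3], [0.0, 312.8, 207.4], [0.0, 0.0, 1.0]] [-0.032  0.     0.     0.     0.   ] [[[1.0, 0.0, 0.0, 0.0], [-0.0, -0.263, 0.965, -0.141], [0.0, -0.965, -0.263, 0.071], [0.0, 0.0, 0.0, 1.0]]]
picker []
handle []
tube_end []
stone []
knob_top []
column []
dock []
dock_roof []
stand []
bottle_a []
jar []
```

View pictures.

View pics/scene1.png

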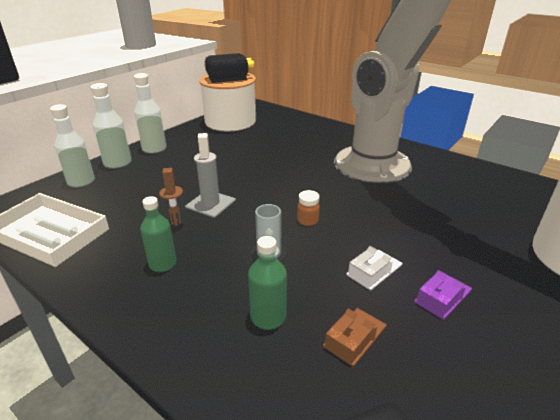

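View pics/top1.png

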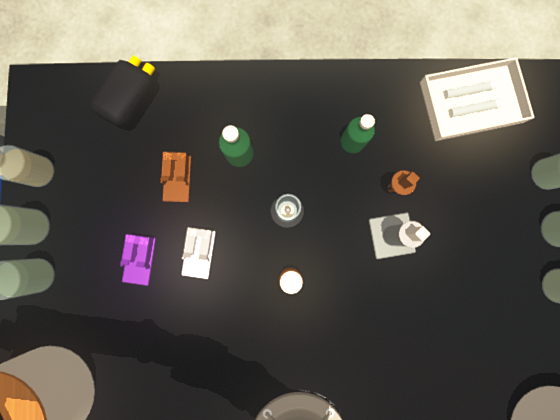

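View pics/wrist1.png

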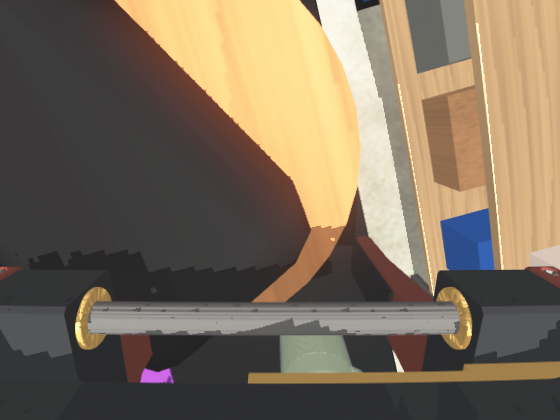

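```bash
cat >> h.py <<'E'
def cam(p,st):
    K=np.array(p['camera_matrix'],float);D=np.array(p['D'],float)
    if 'R' in p: return K,D,np.array(p['R'],float),np.array(p['t'],float)
    T=np.array(p['T_tool_cam'],float); W=np.eye(4); W[:3,:3]=st['eef_rot'];W[:3,3]=st['tool_pos']
    M=np.linalg.inv(W@T); return K,D,M[:3,:3],M[:3,3]
def ray(c,px):
    K,D,R,t=c
    u=cv2.undistortPoints(np.array([[px]],float),K,D)[0,0]
    return -R.T@t, R.T@np.array([u[0],u[1],1.])
def atz(c,px,z):
    o,d=ray(c,px); return o+d*(z-o[2])/d[2]
def tri(l):
    A=[];b=[]
    for c,px in l:
        K,D,R,t=c;u=cv2.undistortPoints(np.array([[px]],float),K,D)[0,0]
        for i in (0,1):
            A.append(R[i]-u[i]*R[2]);b.append(u[i]*t[2]-t[i])
    X=np.linalg.lstsq(np.array(A),np.array(b),rcond=None)[0]
    return X,[np.round(proj(c,X)-px,1).tolist() for c,px in l]
def proj(c,X):
    K,D,R,t=c
    return cv2.projectPoints(np.array([X],float),cv2.Rodrigues(R)[0],t,K,D)[0][0,0]
def crop(p,box,fn,s=4):
    x,y,w,h=box
    cv2.imwrite('pics/'+fn,cv2.resize(np.ascontiguousarray(p['frame'][y:y+h,x:x+w,::-1]),None,fx=s,fy=s,interpolation=cv2.INTER_CUBIC))
E
python3 - <<'E'
from h import *
s,a=shot('scene');_,b=shot('top');A=cam(a,s);B=cam(b,s)
for q in ['handle','picker','knob_top','column','dock','dock_roof','stand','bottle_a','jar','stone']:
  for n,p,c in(('scene',a,A),('top',b,B)):
    for d in bot.landmark_of(p,q):
      z={'handle':.178,'picker':.14,'knob_top':.07,'dock_roof':.039,'stone':.008}.get(q,0)
      print(q,n,np.round(d['pixel'],1),round(d['score'],2),np.round(atz(c,d['pixel'],z),3))
crop(b,(160,210,100,80),'ct1.png',6); crop(b,(250,180,80,60),'ct2.png',8);crop(b,(360,150,100,120),'ct3.png',5)
crop(a,(150,120,100,120),'cs3.png',5);crop(a,(320,230,120,80),'cs1.png',6)
E
```

```text
handle scene [204.9 145.3] 0.62 [ 0.493 -0.232  0.178]
handle scene [170.4 180.3] 0.62 [ 0.66  -0.162  0.178]
handle top [409.1 180.5] 0.65 [ 0.599 -0.227  0.178]
handle top [417.5 235.2] 0.59 [ 0.487 -0.239  0.178]
picker scene [203.5 160.9] 0.8 [ 0.505 -0.23   0.14 ]
picker scene [171.5 192. ] 0.76 [ 0.653 -0.175  0.14 ]
picker top [403.7 183.2] 0.93 [ 0.599 -0.228  0.14 ]
picker top [409.5 232.8] 0.91 [ 0.493 -0.236  0.14 ]
knob_top scene [267.2 253.7] 0.26 [0.622 0.074 0.07 ]
knob_top top [287.3 208. ] 0.46 [0.554 0.021 0.07 ]
knob_top top [411.  233.5] 0.44 [ 0.492 -0.263  0.07 ]
column scene [269.9 254.9] 0.77 [0.558 0.028 0.   ]
column top [285.8 213.3] 0.72 [0.547 0.023 0.   ]
dock scene [344.  348.5] 0.91 [0.676 0.295 0.   ]
dock scene [363.9 275.4] 0.8 [0.485 0.232 0.   ]
dock scene [265.9 253. ] 0.73 [0.558 0.017 0.   ]
dock scene [431.5 300. ] 0.57 [0.465 0.374 0.   ]
dock top [199.3 238. ] 0.76 [0.488 0.238 0.   ]
dock top [141.1 247.2] 0.59 [0.466 0.382 0.   ]
dock top [177.1 169.2] 0.57 [0.661 0.295 0.   ]
dock_roof scene [437.2 287.7] 0.76 [0.467 0.378 0.039]
dock_roof scene [345.9 329.5] 0.66 [0.668 0.29  0.039]
dock_roof scene [368.6 263.3] 0.55 [0.486 0.239 0.039]
dock_roof top [132.9 246.6] 0.97 [0.468 0.388 0.039]
dock_roof top [175.9 164.6] 0.68 [0.665 0.288 0.039]
stand scene [210.3 201.8] 0.72 [ 0.484 -0.245  0.   ]
stand scene [203.4 146.1] 0.56 [ 0.247 -0.523 -0.   ]
stand scene [367.5 263.7] 0.3 [0.446 0.22  0.   ]
stand top [391.2 232.8] 0.73 [ 0.496 -0.238  0.   ]
bottle_a scene [268.3 316. ] 0.95 [0.702 0.141 0.   ]
bottle_a scene [163.1 263.8] 0.66 [ 0.731 -0.142  0.   ]
bottle_a top [238.8 150.9] 0.8 [0.706 0.14  0.   ]
bottle_a top [350.7 140. ] 0.68 [ 0.731 -0.144  0.   ]
jar scene [303.9 219.6] 0.56 [0.394 0.009 0.   ]
jar top [291.4 281.2] 0.92 [0.38  0.011 0.   ]
stone top [287.5 211.7] 0.69 [0.55  0.019 0.008]
```

```bash
cd pics; python3 -c "
import cv2,numpy as np
ims=[cv2.resize(cv2.imread(f),(400,300)) for f in ('ct1.png','ct2.png','cs1.png')]+[cv2.resize(cv2.imread('cs3.png'),(250,300))]
ims[3]=cv2.copyMakeBorder(ims[3],0,0,75,75,0)
cv2.imwrite('m1.png',np.vstack([np.hstack(ims[:2]),np.hstack(ims[2:])]))"
```

```text
(no output)
```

View pics/m1.png

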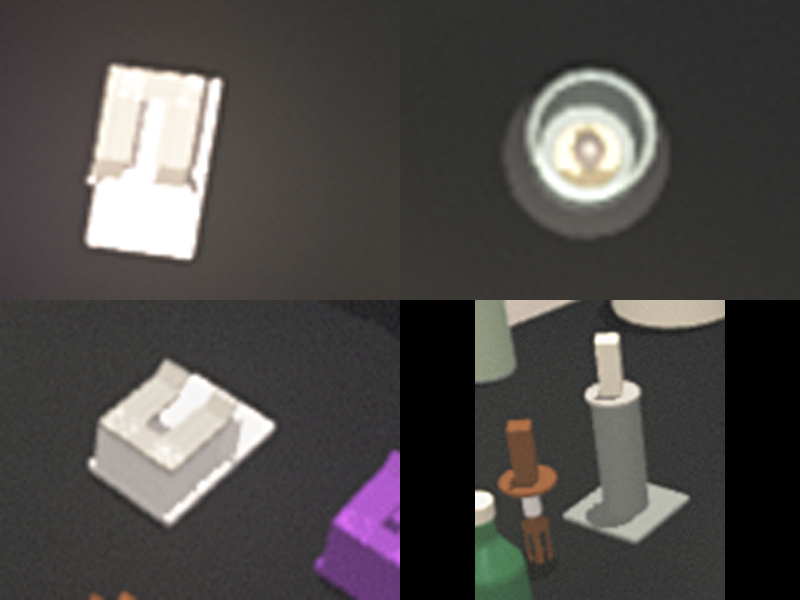

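View pics/ct3.png

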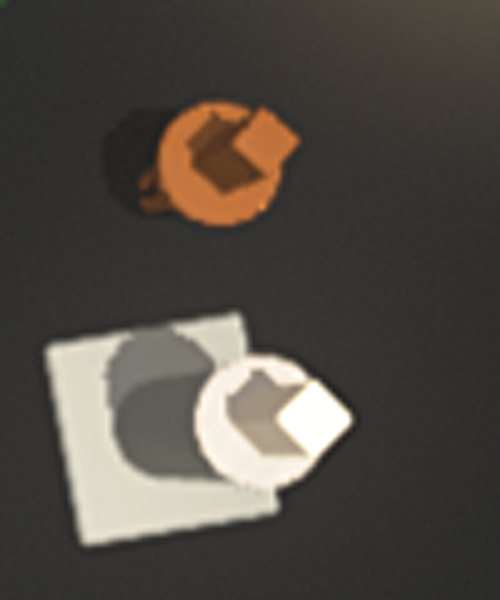

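```bash
cat >> h.py <<'E'
def plan(X,yaw=None,base=None):
    """deltas (tool axes) from present pose to world X, yaw = heading of tool x"""
    st=bot.read_state(); R=np.array(st['eef_rot']); p=np.array(st['tool_pos'] if base is None else base)
    y0=np.degrees(np.arctan2(R[1,0],R[0,0])); d=R.T@(np.array(X)-p)
    t=0 if yaw is None else -((yaw-y0+180)%360-180)
    print('t',round(st['time_s'],2),'pos',np.round(p,4),'yaw',round(y0,2),'F',np.round(st['force'],2),'q',np.round(st['joint_positions'],0)); print('delta',np.round(d,4).tolist(),'turn',round(t,1))
E
python3 -c "
from h import *
plan((.45,.40,.32),15)"
```

```text
t 2.9 pos [0.1851 0.6492 0.2447] yaw 74.08 F [0.19 0.1  0.71] q [-80.  27.   1.  89.  -1.  64.  -5.]
delta [-0.1669, -0.0753, -0.3231] turn 59.1
```

Emit:
drive_tool(deltas=[0.0878,-0.167,-0.075,-0.323,57,0.0878,-0.167,-0.075,-0.323,57,0.0878,-0.167,-0.075,-0.323,57,0.0878,-0.167,-0.075,-0.323,57,0.0878,-0.167,-0.075,-0.323,57,0.0878,-0.167,-0.075,-0.323,57,0.0878,-0.167,-0.075,-0.323,57,0.0878,-0.167,-0.075,-0.323,57])

```text
time_s: 3.57
tool_pos: [0.424, 0.4238, 0.3127]
eef_rot: [[0.958, 0.0, -0.288], [0.288, 0.001, 0.958], [0.0, -1.0, 0.001]]
force: [0.5, -0.4, 0.3]
opening: 1.0
```

```bash
python3 -c "
from h import *
plan((.54,.01,.31),-40)"
```

```text
t 3.57 pos [0.424  0.4238 0.3127] yaw 16.74 F [ 0.49 -0.41  0.26] q [-66.  17.  19.  96.  -6.  67. -29.]
delta [-0.0081, 0.0025, -0.4297] turn 56.7
```

Emit:
drive_tool(deltas=[0.0878,-0.01,0,-0.04,7,0.0878,-0.015,0,-0.08,14,0.0878,-0.02,0,-0.12,16.7,0.0878,-0.02,0,-0.16,16.7,0.0878,-0.025,0,-0.19,16.7,0.0878,-0.025,0,-0.19,16.7,0.0878,-0.025,0,-0.19,16.7,0.0878,-0.025,0,-0.19,16.7])

```text
time_s: 4.23
tool_pos: [0.4546, 0.2374, 0.3122]
eef_rot: [[1.0, 0.0, -0.007], [0.007, 0.001, 1.0], [0.0, -1.0, 0.001]]
force: [-1.1, 0.5, 0.6]
opening: 0.999
```

Run:
```python
from h import *
s,p=shot('wrist','w2.png'); C=cam(p,s); print(np.round(s['tool_pos'],3))
for q,z in(('dock',0),('dock_roof',.039)):
  for d in bot.landmark_of(p,q): print(q,np.round(d['pixel'],1),round(d['score'],2),np.round(atz(C,d['pixel'],z),4))
plan((.55,.03,.31),-20)
```

```text
[0.455 0.237 0.312]
dock [285.1  65.7] 0.64 [0.47   0.3839 0.    ]
dock [292.6 175. ] 0.56 [0.4834 0.2356 0.    ]
dock_roof [291.  180.5] 0.83 [0.479  0.2345 0.039 ]
dock_roof [283.6  60.6] 0.76 [0.4667 0.3833 0.039 ]
dock_roof [434.3 136.2] 0.71 [0.6649 0.2948 0.039 ]
t 4.38 pos [0.4543 0.2381 0.3119] yaw 0.54 F [ 0.63  0.36 -0.42] q [-58.   8.  26. 108.  -4.  65. -30.]
delta [0.0937, 0.0018, -0.209] turn 20.5
```

View pics/w2.png

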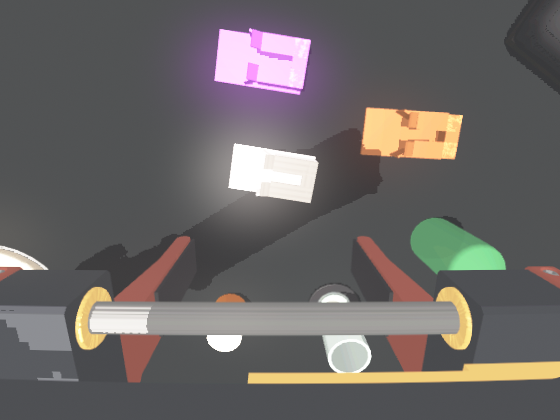

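Run:
```python
import cv2,numpy as np
i=cv2.imread('pics/w2.png');c=i[135:215,220:330];cv2.imwrite('pics/w2c.png',cv2.resize(c,None,fx=7,fy=7,interpolation=cv2.INTER_CUBIC))
i=cv2.imread('pics/top1.png');c=i[215:290,170:230];cv2.imwrite('pics/t2c.png',cv2.resize(c,None,fx=8,fy=8,interpolation=cv2.INTER_CUBIC))
```

```text
(no output)
```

View pics/w2c.png

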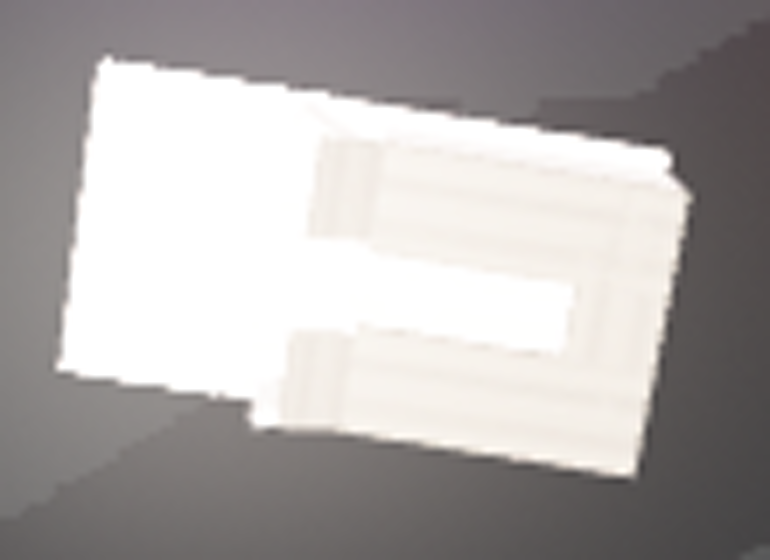

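View pics/t2c.png

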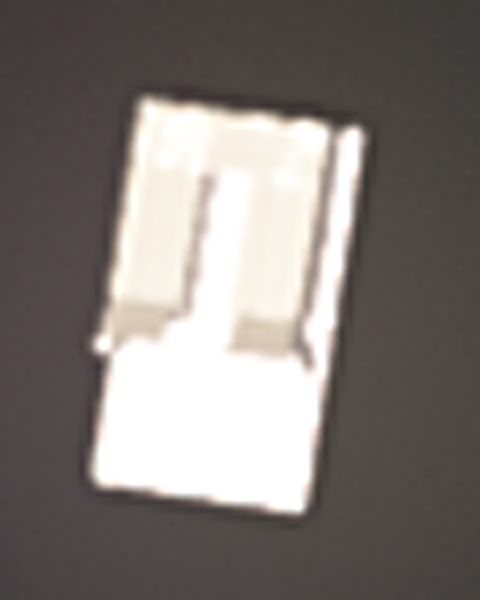

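Emit:
drive_tool(deltas=[0.0878,0.02,0,-0.04,7,0.0878,0.04,0,-0.075,14,0.0878,0.05,0,-0.115,20,0.0878,0.07,0,-0.15,20,0.0878,0.09,0,-0.185,20,0.0878,0.094,0,-0.209,20,0.0878,0.094,0,-0.209,20,0.0878,0.094,0,-0.209,20])

```text
time_s: 5.05
tool_pos: [0.5504, 0.0276, 0.3117]
eef_rot: [[0.941, -0.0, 0.337], [-0.337, -0.001, 0.941], [-0.0, -1.0, -0.001]]
force: [-0.8, 0.5, -0.1]
opening: 1.0
```

Run:
```python
from h import *
s,p=shot('wrist','w3.png'); C=cam(p,s); print(np.round(s['tool_pos'],3))
for q,z in(('column',0),('knob_top',.07),('stone',.008)):
  for d in bot.landmark_of(p,q): print(q,np.round(d['pixel'],1),round(d['score'],2),np.round(atz(C,d['pixel'],z),4))
plan((.491,-.20,.31),-45)
crop(p,(200,130,160,120),'w3c.png',5)
```

```text
[0.55  0.028 0.312]
knob_top [276.9 186. ] 0.85 [0.5535 0.0217 0.07  ]
stone [272.4 180.2] 0.64 [0.5467 0.0199 0.008 ]
t 5.25 pos [0.55   0.0304 0.3118] yaw -19.41 F [0.01 0.67 0.34] q [-40.  14.  37. 103.  -9.  66. -20.]
delta [0.021, 0.0017, -0.2369] turn 25.6
```

View pics/w3.png

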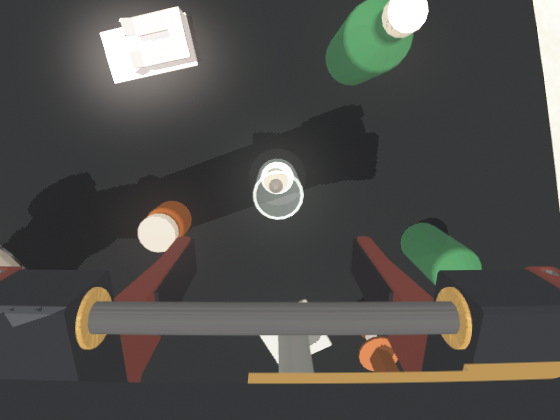

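View pics/w3c.png

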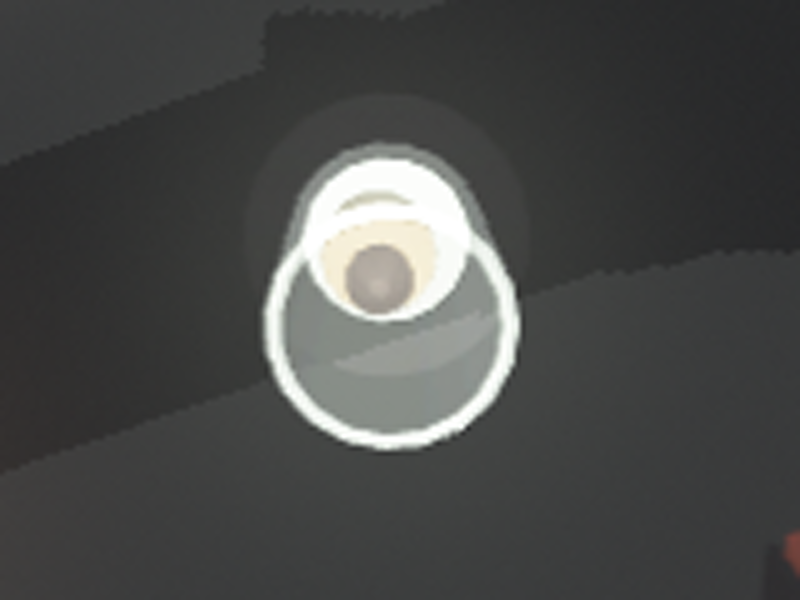

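```bash
cat > m.py <<'E'
from h import *
s,b=shot('top');B=cam(b,s);s2,a=shot('scene');A=cam(a,s2)
s,p=shot('wrist');
def wc(pos,yaw):
    c,sn=np.cos(np.radians(yaw)),np.sin(np.radians(yaw))
    return cam(p,{'eef_rot':np.array([[c,0,-sn],[sn,0,c],[0,-1,0]]),'tool_pos':pos})
W2=wc((.4546,.2374,.3122),.4);W3=wc((.5504,.0276,.3117),-19.7)
f=lambda *x:print(*[np.round(v,4) if not isinstance(v,str) else v for v in x])
f('rim',atz(W3,(278.4,195.4),.12)); f('knob',atz(W3,(275.8,185.8),.060))
P1=atz(W2,(235,143.6),.005);P2=atz(W2,(228.9,187.9),.005);S=atz(W2,(300.4,180.4),.039)
f('dock W',P1,P2,S, 'w',np.linalg.norm(P1-P2))
Q1=atz(B,(181.9,275.6),.005);Q2=atz(B,(208.1,279),.005);Q3=atz(B,(215.3,231.3),.005)
f('dock T',Q1,Q2,Q3,np.linalg.norm(Q1-Q2),np.linalg.norm(Q3-Q2))
for X1,X2 in((P1,P2),(Q1,Q2)):
    e=(X1-X2)/np.linalg.norm(X1-X2); n=np.array([e[1],-e[0],0]); f('home',(X1+X2)/2+.088*n,'yaw',np.degrees(np.arctan2(n[1],n[0])))
for q in('bottle_a',): pass
E
python3 m.py
```

```text
rim [0.5545 0.021  0.12  ]
knob [0.5518 0.0206 0.06  ]
dock W [0.4008 0.2804 0.005 ] [0.3903 0.2167 0.005 ] [0.4914 0.2346 0.039 ] w 0.0646
dock T [0.3965 0.2787 0.005 ] [0.3878 0.2145 0.005 ] [0.5038 0.1973 0.005 ] 0.0648 0.1173
home [0.4824 0.2343 0.005 ] yaw -9.317
home [0.4793 0.2348 0.005 ] yaw -7.7435
```

Emit:
drive_tool(deltas=[0.0878,0.0,0,-0.04,7,0.0878,0.01,0,-0.08,14,0.0878,0.01,0,-0.12,21,0.0878,0.02,0,-0.16,25.6,0.0878,0.021,0,-0.2,25.6,0.0878,0.021,0,-0.237,25.6,0.0878,0.021,0,-0.237,25.6,0.0878,0.021,0,-0.237,25.6])

```text
time_s: 6.07
tool_pos: [0.4895, -0.204, 0.3123]
eef_rot: [[0.701, 0.001, 0.713], [-0.713, 0.0, 0.701], [0.0, -1.0, 0.0]]
force: [0.2, 0.7, 0.2]
opening: 0.999
```

Run:
```python
from h import *
s,p=shot('wrist','w4.png'); C=cam(p,s); print(np.round(s['tool_pos'],4),np.round(s['eef_rot'],3).tolist())
for q,z in(('handle',.178),('picker',.14)):
  for d in bot.landmark_of(p,q): print(q,np.round(d['pixel'],1),round(d['score'],2),np.round(atz(C,d['pixel'],z),4))
plan((.491,-.236,.31),-45)
crop(p,(200,100,160,120),'w4c.png',5)
```

```text
[ 0.4895 -0.204   0.3123] [[0.701, 0.001, 0.713], [-0.713, 0.0, 0.701], [0.0, -1.0, 0.0]]
handle [381.2 135.7] 0.88 [ 0.5989 -0.2273  0.178 ]
handle [299.5 228. ] 0.58 [ 0.4908 -0.2372  0.178 ]
picker [370.  134.9] 0.78 [ 0.5996 -0.2291  0.14  ]
picker [300.5 218.5] 0.73 [ 0.4919 -0.242   0.14  ]
t 6.22 pos [ 0.4912 -0.2004  0.3118] yaw -45.05 F [ 0.24  0.68 -0.33] q [-25.  12.  48. 106. -10.  66. -18.]
delta [0.0251, 0.0018, -0.0253] turn -0.1
```

View pics/w4.png

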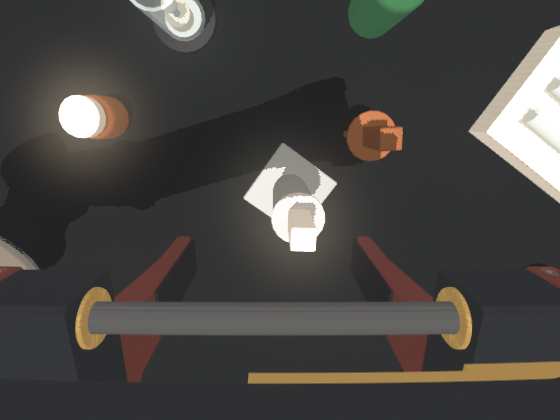

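Run:
```python
import cv2
i=cv2.imread('pics/w4.png');c=i[185:265,255:345];cv2.imwrite('pics/w4d.png',cv2.resize(c,None,fx=8,fy=8,interpolation=cv2.INTER_CUBIC))
```

```text
(no output)
```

View pics/w4d.png

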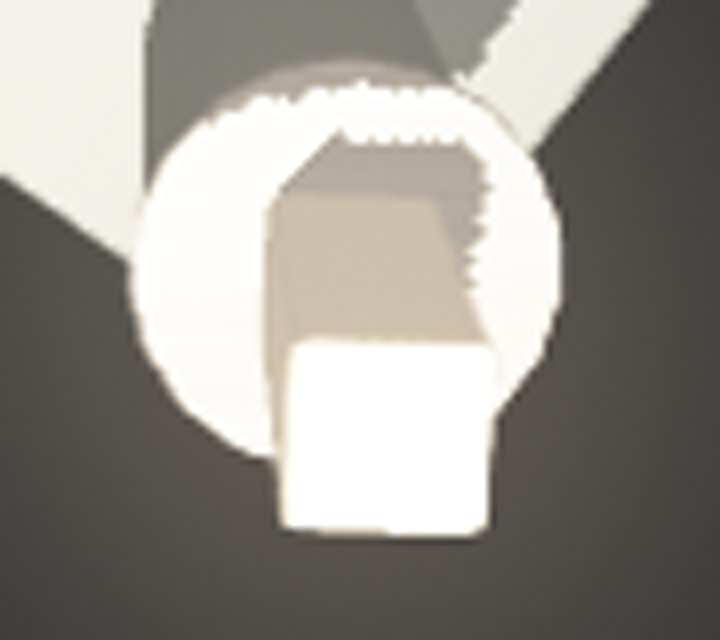

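```bash
cat > m2.py <<'E'
from h import *
s,b=shot('top');B=cam(b,s);s,a=shot('scene');A=cam(a,s)
s,p=shot('wrist')
def wc(pos,yaw):
    c,sn=np.cos(np.radians(yaw)),np.sin(np.radians(yaw))
    return cam(p,{'eef_rot':np.array([[c,0,-sn],[sn,0,c],[0,-1,0]]),'tool_pos':pos})
W=wc((.4895,-.204,.3123),-45.5)
print(atz(W,(303.5,239.5),.205),atz(B,(423,233.9),.205)); print(tri([(W,(303.5,239.5)),(B,(423,233.9))]))
# brim ellipse centre: collar top z .145
print('collar',atz(W,(255+345/8,185+275/8),.145))
plan((.491,-.237,.31),-45.5)
E
python3 m2.py
```

```text
[ 0.49090238 -0.23883759  0.205     ] [ 0.48913718 -0.24023484  0.205     ]
(array([ 0.48932293, -0.24206469,  0.19810668]), [[0.5, 0.8], [-0.4, -0.0]])
collar [ 0.49023767 -0.23955001  0.145     ]
t 6.37 pos [ 0.4911 -0.2006  0.3118] yaw -45.05 F [ 0.24 -0.18 -0.49] q [-25.  12.  48. 106. -10.  66. -18.]
delta [0.0257, 0.0018, -0.0258] turn 0.5
```

Emit:
drive_tool(deltas=[0.0878,0.0267,0,-0.0279,0.5,0.0878,0.0267,0,-0.0279,0.5,0.0878,0.0267,0.02,-0.0279,0.5,0.0878,0.0267,0.05,-0.0279,0.5,0.0878,0.0267,0.08,-0.0279,0.5,0.0878,0.0267,0.11,-0.0279,0.5,0.0878,0.0267,0.1308,-0.0279,0.5,0.0878,0.0267,0.1308,-0.0279,0.5])

```text
time_s: 7.03
tool_pos: [0.4873, -0.2389, 0.1773]
eef_rot: [[0.699, -0.007, 0.715], [-0.715, 0.002, 0.699], [-0.006, -1.0, -0.004]]
force: [-1.5, -0.2, 0.4]
opening: 0.999
```

Run:
```python
from h import *
s,p=shot('wrist','w5.png');plan((.4902,-.2392,.181),-45.5);shot('scene','s5.png')
```

```text
t 7.08 pos [ 0.4884 -0.2398  0.1796] yaw -45.68 F [0.31 0.06 0.49] q [-14.  24.  44. 113. -21.  51.  -5.]
delta [0.0008, -0.0014, 0.0017] turn -0.2
```

View pics/s5.png

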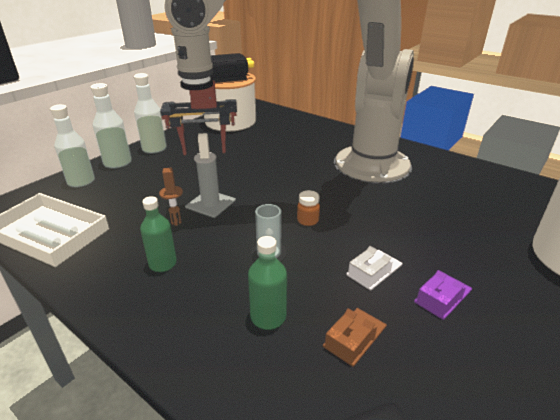

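Emit:
drive_tool(deltas=[0.02,0,0,0,0,0.015,0,0,0,0,0.012,0,0,0,0,0.01,0,0,0,0,0.01,0,0,0,0,0.01,0,0,0,0,0.01,0,0,0,0,0.01,0,0,0,0], squeeze=55)

```text
time_s: 7.8
tool_pos: [0.4894, -0.2408, 0.1812]
eef_rot: [[0.698, 0.0, 0.716], [-0.716, 0.0, 0.698], [0.0, -1.0, 0.0]]
force: [0.5, 0.8, -0.3]
opening: 0.428
```

Run:
```python
from h import *
st=bot.read_state();print(st['opening'],st['opening']*87.8)
plan((.4902,-.2392,.181),-45.5)
```

```text
0.428060159142392 37.58368197270202
t 7.8 pos [ 0.4894 -0.2408  0.1812] yaw -45.72 F [ 0.53  0.81 -0.33] q [-14.  24.  44. 113. -21.  51.  -5.]
delta [-0.0006, 0.0002, 0.0017] turn -0.2
```

Emit:
drive_tool(deltas=[0.01,0,0,0,0,0.01,0,0,0,0,0.01,0,0,0,0,0.01,0,0,0,0,0.01,0,0,0,0,0.01,0,0,0,0,0.01,0,0,0,0,0.01,0,0,0,0])

```text
time_s: 8.47
tool_pos: [0.4891, -0.2407, 0.1811]
eef_rot: [[0.698, -0.0, 0.716], [-0.716, 0.0, 0.698], [-0.001, -1.0, -0.0]]
force: [-2.0, 0.8, 1.3]
opening: 0.245
```

Run:
```python
from h import *
plan((.4902,-.2392,.181),-45.5); print(bot.read_state()['wrist_torque'])
```

```text
t 8.47 pos [ 0.4891 -0.2407  0.1811] yaw -45.72 F [-1.98  0.83  1.33] q [-14.  24.  44. 113. -21.  51.  -5.]
delta [-0.0004, 0.0001, 0.0018] turn -0.2
[ 0.13370786  0.53419044 -0.01125505]
```

Emit:
drive_tool(deltas=[0.01,0,-0.005,0,0,0.01,0,-0.02,0,0,0.01,0,-0.05,0,0,0.01,0,-0.085,0,0,0.01,0,-0.12,0,0,0.01,0,-0.15,0,0,0.01,0,-0.155,0,0,0.01,0,-0.155,0,0])

```text
time_s: 9.13
tool_pos: [0.4903, -0.2414, 0.3381]
eef_rot: [[0.698, 0.004, 0.716], [-0.716, -0.001, 0.698], [0.004, -1.0, 0.003]]
force: [-0.5, 0.7, -3.1]
opening: 0.248
```

Run:
```python
from h import *
plan((.553,.021,.336),-45.5); print(bot.read_state()['opening'])
s,a=shot('scene','s6.png'); s,w=shot('wrist','w6.png');crop(a,(140,50,120,160),'s6c.png',4)
```

```text
t 9.13 pos [ 0.4903 -0.2414  0.3381] yaw -45.71 F [-0.48  0.65 -3.15] q [-22.  13.  50. 103. -11.  69. -14.]
delta [-0.1441, 0.0022, 0.2281] turn -0.2
0.2478975623428785
```

View pics/s6c.png

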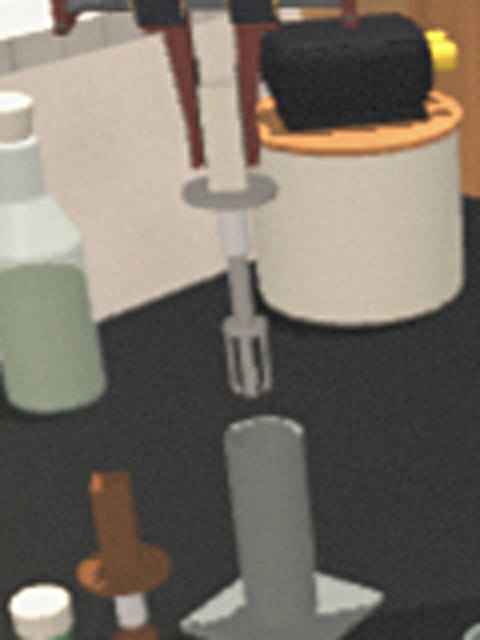

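View pics/w6.png

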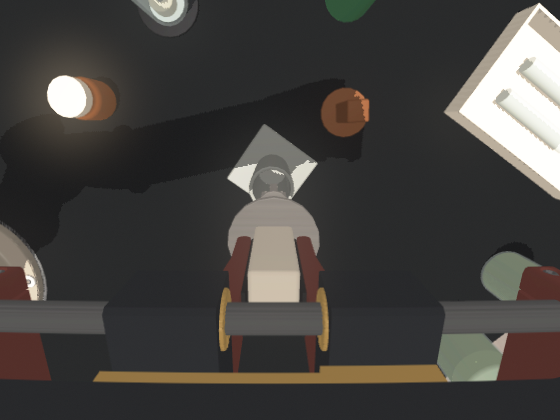

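Run:
```python
from h import *
s,a=shot('scene');A=cam(a,s)
for z in (.299,.263,.205,.195,.185,.175,.165): print(z,(proj(A,(.4915,-.24,z))-[140,50])*4)
```

```text
0.299 [230.26835123 188.1305135 ]
0.263 [236.91636033 247.09600797]
0.205 [247.06099088 337.1648537 ]
0.195 [248.74365068 352.11480627]
0.185 [250.40763957 366.90181867]
0.175 [252.05327265 381.52859589]
0.165 [253.68085785 395.99778225]
```

Run:
```python
import cv2
i=cv2.imread('pics/w6.png');c=i[160:250,220:330];cv2.imwrite('pics/w6c.png',cv2.resize(c,None,fx=7,fy=6.5,interpolation=cv2.INTER_CUBIC))
```

```text
(no output)
```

View pics/w6c.png

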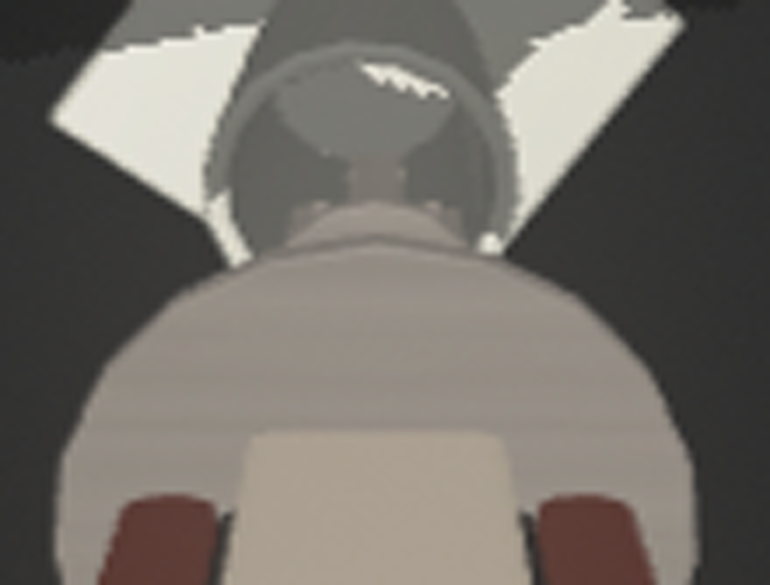

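Run:
```python
from h import *
s,b=shot('top','t7.png');B=cam(b,s);crop(b,(265,185,50,50),'t7c.png',11)
print(atz(B,(288.3,207.2),.12),atz(B,(287.4,210),.060))
plan((.553,.02,.336),-45.5)
```

```text
[0.551561   0.01966277 0.12      ] [0.5502537  0.02028442 0.06      ]
t 9.33 pos [ 0.4885 -0.2402  0.3343] yaw -45.71 F [ 0.73  0.2  -2.59] q [-21.  14.  50. 103. -11.  69. -14.]
delta [-0.1412, -0.0017, 0.2278] turn -0.2
```

View pics/t7c.png

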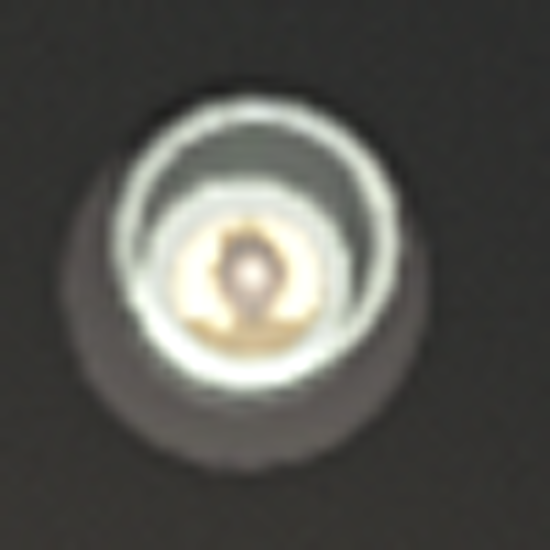

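Emit:
drive_tool(deltas=[0.01,-0.0142,0,0.0226,0,0.01,-0.0355,0,0.0566,0,0.01,-0.0568,0,0.0905,0,0.01,-0.078,0,0.1244,0,0.01,-0.0993,0,0.1583,0,0.01,-0.1206,0,0.1923,0,0.01,-0.1347,0,0.2149,0,0.01,-0.1418,0,0.2262,0])

```text
time_s: 10.0
tool_pos: [0.5522, 0.0239, 0.3341]
eef_rot: [[0.703, -0.003, 0.712], [-0.712, 0.0, 0.703], [-0.002, -1.0, -0.002]]
force: [0.8, -0.4, -3.2]
opening: 0.245
```

Emit:
drive_tool(deltas=[0.01,0,0.005,0,0,0.01,0,0.015,0,0,0.01,0,0.03,0,0,0.01,0,0.04,0,0,0.01,0,0.04,0,0,0.01,0,0.04,0,0,0.01,0,0.04,0,0,0.01,0,0.04,0,0])

```text
time_s: 10.67
tool_pos: [0.5527, 0.018, 0.2968]
eef_rot: [[0.698, 0.001, 0.717], [-0.717, 0.0, 0.698], [0.001, -1.0, 0.001]]
force: [0.6, -0.8, -2.5]
opening: 0.245
```

Run:
```python
from h import *
plan((.5515,.0193,.28),-45.5); print(bot.read_state()['opening'])
s,a=shot('scene','s8.png');crop(a,(220,140,100,120),'s8c.png',5);A=cam(a,s)
s,b=shot('top','t8.png');crop(b,(230,150,100,100),'t8c.png',6)
shot('wrist','w8.png')
for z in(.255,.218,.14,.135,.13): print(z,(proj(A,(.5515,.0193,z))-[220,140])*5)
```

```text
t 10.67 pos [0.5527 0.018  0.2968] yaw -45.77 F [ 0.6  -0.79 -2.52] q [-43.  15.  42. 105. -11.  64. -42.]
delta [-0.0018, 0.0168, 0.0] turn -0.3
0.24545650945524045
0.255 [234.81257444  66.27534802]
0.218 [236.2595994  148.27419413]
0.14 [239.085516   308.55162174]
0.135 [239.25708379 318.28843151]
0.13 [239.42756289 327.96413783]
```

View pics/s8c.png

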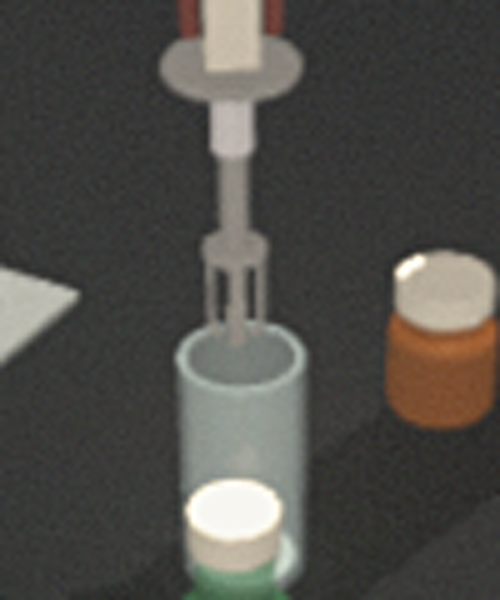

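View pics/w8.png

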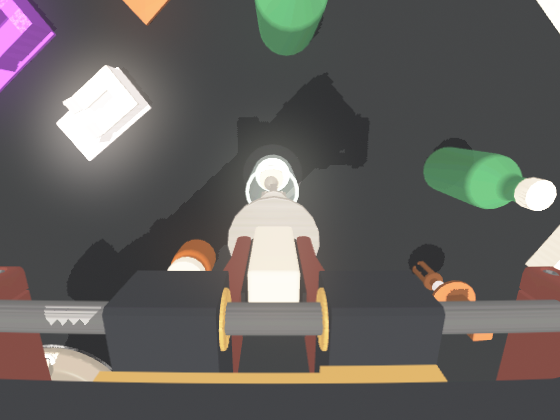

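Run:
```python
import cv2
i=cv2.imread('pics/w8.png');c=i[145:205,230:310];cv2.imwrite('pics/w8c.png',cv2.resize(c,None,fx=10,fy=10,interpolation=cv2.INTER_CUBIC))
```

```text
(no output)
```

View pics/w8c.png

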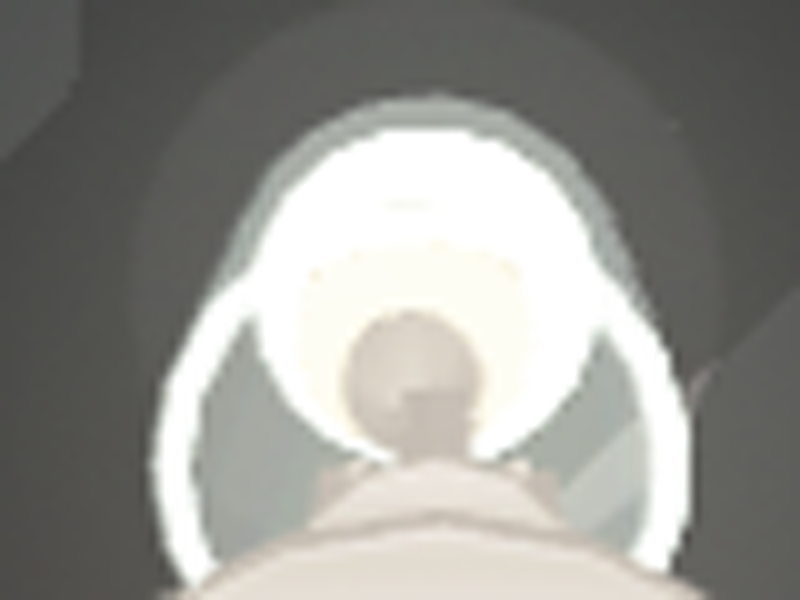

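View pics/t8c.png

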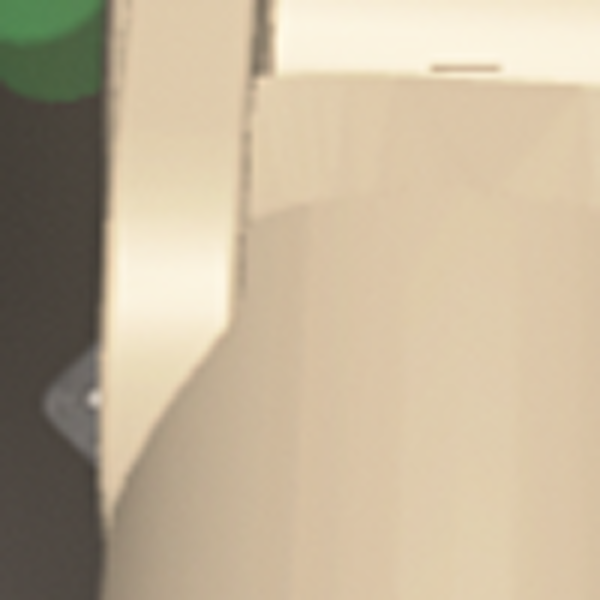

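```bash
cat > m3.py <<'E'
from h import *
s,p=shot('wrist')
def wc(pos,yaw):
    c,sn=np.cos(np.radians(yaw)),np.sin(np.radians(yaw))
    return cam(p,{'eef_rot':np.array([[c,0,-sn],[sn,0,c],[0,-1,0]]),'tool_pos':pos})
W=wc((.5527,.018,.2968),-45.77)
X=atz(W,(271.2,183.0),.060);print('knob',X); 
# rim circle: left outer edge 153, right 690 -> centre x 421.5, outer radius 28 at z=.12 ; 
print('rimL/R',atz(W,(245.3,191.5),.12),atz(W,(299,191.5),.12))
c,sn=np.cos(np.radians(-45.77)),np.sin(np.radians(-45.77))
d=X-np.array((.5527,.018,.06)); print('tool x',d[0]*c+d[1]*sn,'tool z',-d[0]*sn+d[1]*c)
# predicted pixel of tip at +z finger: tool (0, .041+L, .0135/2+..)
for L in(.11,.12): print(L,proj(W,np.array((.5527,.018,.2968-.041-L))+.012*np.array((-sn,c,0))), proj(W,np.array((.5527,.018,.2968-.041-.034-.02))+.0135*np.array((-sn,c,0))))
print('col top',proj(W,np.array((.5527,.018,.2968-.036))+.028*np.array((-sn,c,0))))
plan((0,0,0))
E
python3 m3.py
```

```text
knob [0.55141692 0.02003988 0.06      ]
rimL/R [0.53468492 0.04073244 0.12      ] [0.57360221 0.00076647 0.12      ]
tool x -0.002356667792463435 tool z 0.0005035084716166082
0.11 [273.0494568  187.98469639] [272.97514253 200.69378327]
0.12 [273.05993147 185.92155378] [272.97514253 200.69378327]
col top [272.84370508 201.03823161]
t 10.87 pos [0.5525 0.0186 0.2966] yaw -45.71 F [ 0.24  0.09 -2.65] q [-43.  15.  42. 105. -11.  64. -42.]
delta [-0.3726, 0.2962, -0.4088] turn 0
```

Emit:
drive_tool(deltas=[0.01,-0.0023,0,-0.0008,0,0.01,-0.0023,0.005,-0.0008,0,0.01,-0.0023,0.018,-0.0008,0,0.01,-0.0023,0.033,-0.0008,0,0.01,-0.0023,0.048,-0.0008,0,0.01,-0.0023,0.056,-0.0008,0,0.01,-0.0023,0.059,-0.0008,0,0.01,-0.0023,0.059,-0.0008,0])

```text
time_s: 11.53
tool_pos: [0.5498, 0.0198, 0.2366]
eef_rot: [[0.698, -0.001, 0.716], [-0.716, -0.0, 0.698], [-0.0, -1.0, -0.001]]
force: [-0.2, 0.7, -2.0]
opening: 0.248
```

Run:
```python
from h import *
plan((0,0,0))
s,a=shot('scene','s9.png');crop(a,(220,160,100,100),'s9c.png',6)
s,p=shot('wrist','w9.png');crop(p,(220,130,110,80),'w9c.png',7)
plan((0,0,0))
```

```text
t 11.53 pos [0.5498 0.0198 0.2366] yaw -45.72 F [-0.16  0.75 -2.  ] q [-41.  19.  41. 109. -15.  57. -40.]
delta [-0.3696, 0.2373, -0.4071] turn 0
t 11.63 pos [0.5506 0.0197 0.2377] yaw -45.72 F [ 0.39  0.41 -2.09] q [-41.  19.  41. 109. -15.  57. -40.]
delta [-0.3704, 0.2373, -0.4081] turn 0
```

View pics/s9c.png

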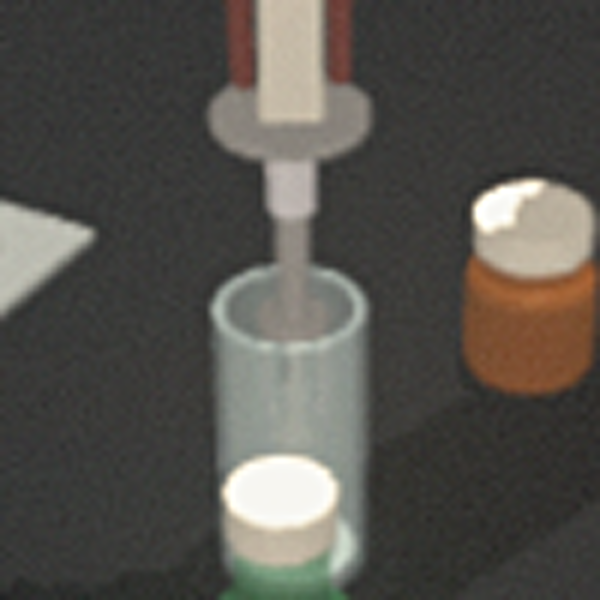

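View pics/w9c.png

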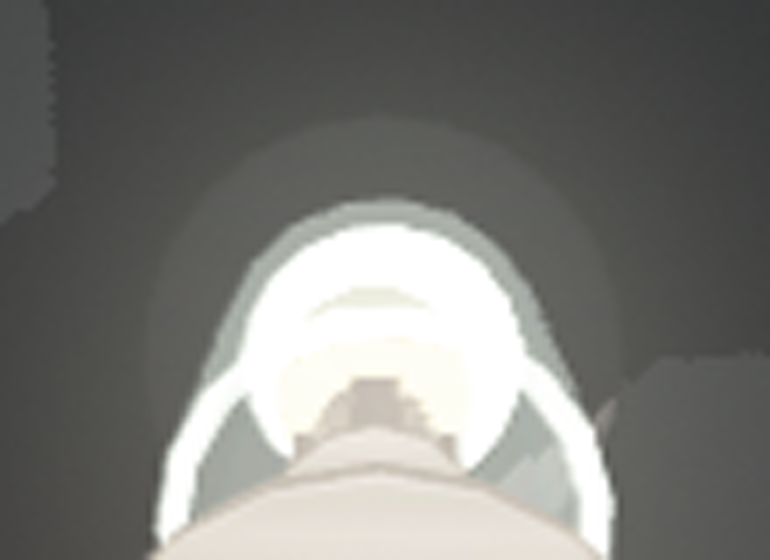

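Emit:
drive_tool(deltas=[0.01,0,0.001,0,0,0.01,0,0.0015,0,0,0.01,0,0.002,0,0,0.01,0,0.0025,0,0,0.01,0,0.003,0,0,0.01,0,0.0035,0,0,0.01,0,0.004,0,0,0.01,0,0.004,0,0])

```text
time_s: 12.3
tool_pos: [0.5501, 0.0197, 0.233]
eef_rot: [[0.698, -0.0, 0.716], [-0.716, -0.0, 0.698], [-0.0, -1.0, -0.0]]
force: [-0.4, -0.5, -2.3]
opening: 0.252
```

Emit:
drive_tool(deltas=[0.01,0,0.0004,0,0,0.01,0,0.0008,0,0,0.01,0,0.0012,0,0,0.01,0,0.0016,0,0,0.01,0,0.002,0,0,0.01,0,0.002,0,0,0.01,0,0.002,0,0,0.01,0,0.002,0,0])

```text
time_s: 12.97
tool_pos: [0.5501, 0.0197, 0.2312]
eef_rot: [[0.698, -0.0, 0.716], [-0.716, 0.0, 0.698], [-0.0, -1.0, -0.0]]
force: [0.2, 0.2, -2.3]
opening: 0.249
```

Well-behaved; continue with 2 mm steps.

Emit:
drive_tool(deltas=[0.01,0,0.0004,0,0,0.01,0,0.0008,0,0,0.01,0,0.0012,0,0,0.01,0,0.0016,0,0,0.01,0,0.002,0,0,0.01,0,0.002,0,0,0.01,0,0.002,0,0,0.01,0,0.002,0,0])

```text
time_s: 13.63
tool_pos: [0.5504, 0.0197, 0.2294]
eef_rot: [[0.698, 0.001, 0.716], [-0.716, 0.0, 0.698], [0.0, -1.0, 0.0]]
force: [-0.7, -0.1, 2.8]
opening: 0.247
```

Emit:
drive_tool(deltas=[0.01,0,0.0004,0,0,0.01,0,0.0008,0,0,0.01,0,0.0012,0,0,0.01,0,0.0016,0,0,0.01,0,0.002,0,0,0.01,0,0.002,0,0,0.01,0,0.002,0,0,0.01,0,0.002,0,0])

```text
time_s: 14.3
tool_pos: [0.5499, 0.0198, 0.2267]
eef_rot: [[0.698, -0.001, 0.716], [-0.716, -0.0, 0.698], [-0.0, -1.0, -0.001]]
force: [1.1, -0.8, -3.2]
opening: 0.249
```

Emit:
drive_tool(deltas=[0.01,0,0.0004,0,0,0.01,0,0.0008,0,0,0.01,0,0.0012,0,0,0.01,0,0.0016,0,0,0.01,0,0.002,0,0,0.01,0,0.002,0,0,0.01,0,0.002,0,0,0.01,0,0.002,0,0])

```text
time_s: 14.97
tool_pos: [0.55, 0.0197, 0.225]
eef_rot: [[0.698, -0.0, 0.716], [-0.716, -0.0, 0.698], [-0.0, -1.0, -0.0]]
force: [0.4, -0.4, -2.7]
opening: 0.245
```

Emit:
drive_tool(deltas=[0.01,0,0.0004,0,0,0.01,0,0.0008,0,0,0.01,0,0.0012,0,0,0.01,0,0.0015,0,0,0.01,0,0.0015,0,0,0.01,0,0.0015,0,0,0.01,0,0.0015,0,0,0.01,0,0.0015,0,0])

```text
time_s: 15.63
tool_pos: [0.5501, 0.0197, 0.2236]
eef_rot: [[0.698, -0.0, 0.716], [-0.716, -0.0, 0.698], [-0.0, -1.0, -0.0]]
force: [-0.9, 0.5, -1.3]
opening: 0.25
```

Emit:
drive_tool(deltas=[0.01,0,0.0003,0,0,0.01,0,0.0006,0,0,0.01,0,0.0009,0,0,0.01,0,0.0012,0,0,0.01,0,0.0012,0,0,0.01,0,0.0012,0,0,0.01,0,0.0012,0,0,0.01,0,0.0012,0,0])

```text
time_s: 16.3
tool_pos: [0.55, 0.0198, 0.2223]
eef_rot: [[0.698, -0.0, 0.716], [-0.716, -0.0, 0.698], [-0.0, -1.0, -0.0]]
force: [0.8, 0.0, -3.9]
opening: 0.244
```

Emit:
drive_tool(deltas=[0.01,0,0.0002,0,0,0.01,0,0.0004,0,0,0.01,0,0.0006,0,0,0.01,0,0.0008,0,0,0.01,0,0.0008,0,0,0.01,0,0.0008,0,0,0.01,0,0.0008,0,0,0.01,0,0.0008,0,0])

```text
time_s: 16.97
tool_pos: [0.5501, 0.0197, 0.2217]
eef_rot: [[0.698, -0.0, 0.716], [-0.716, 0.0, 0.698], [-0.0, -1.0, 0.0]]
force: [0.0, -0.3, -3.8]
opening: 0.246
```

Run:
```python
from h import *
plan((0,0,0))
s,a=shot('scene','s10.png');crop(a,(220,160,100,100),'s10c.png',6)
```

```text
t 16.97 pos [0.5501 0.0197 0.2217] yaw -45.72 F [ 0.   -0.31 -3.77] q [-40.  20.  40. 110. -16.  56. -39.]
delta [-0.37, 0.2217, -0.4076] turn 0
```

View pics/s10c.png

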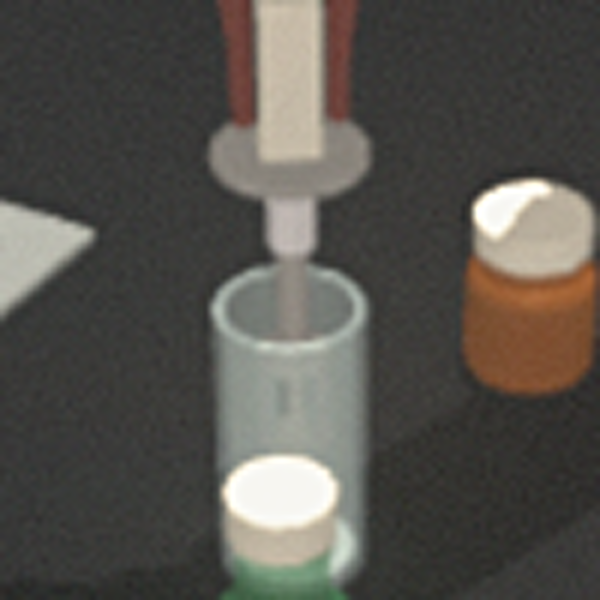

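Emit:
drive_tool(deltas=[0.01,0,0.0002,0,0,0.01,0,0.0004,0,0,0.01,0,0.0006,0,0,0.01,0,0.0008,0,0,0.01,0,0.001,0,0,0.01,0,0.001,0,0,0.01,0,0.001,0,0,0.01,0,0.001,0,0])

```text
time_s: 17.68
tool_pos: [0.5501, 0.0197, 0.2207]
eef_rot: [[0.698, -0.0, 0.716], [-0.716, 0.0, 0.698], [-0.0, -1.0, -0.0]]
force: [0.2, 0.9, -3.7]
opening: 0.252
```

Emit:
drive_tool(deltas=[0.01,0,0.0002,0,0,0.01,0,0.0004,0,0,0.01,0,0.0006,0,0,0.01,0,0.0008,0,0,0.01,0,0.0008,0,0,0.01,0,0.0008,0,0,0.01,0,0.0008,0,0,0.01,0,0.0008,0,0])

```text
time_s: 18.35
tool_pos: [0.5502, 0.0198, 0.2199]
eef_rot: [[0.698, 0.0, 0.716], [-0.716, 0.0, 0.698], [0.0, -1.0, 0.0]]
force: [0.5, 0.0, -2.2]
opening: 0.25
```

Emit:
drive_tool(deltas=[0.01,0,-0.001,0,0,0.01,0,-0.004,0,0,0.01,0,-0.009,0,0,0.01,0,-0.015,0,0,0.01,0,-0.018,0,0,0.01,0,-0.02,0,0,0.01,0,-0.02,0,0,0.01,0,-0.02,0,0])

```text
time_s: 19.02
tool_pos: [0.5501, 0.0198, 0.24]
eef_rot: [[0.698, 0.0, 0.716], [-0.716, 0.0, 0.698], [-0.0, -1.0, 0.0]]
force: [0.3, 0.7, -4.2]
opening: 0.247
```

Run:
```python
from h import *
plan((0,0,0))
s,a=shot('scene','s11.png');crop(a,(220,160,100,100),'s11c.png',6)
plan((0,0,0))
```

```text
t 19.02 pos [0.5501 0.0198 0.24  ] yaw -45.72 F [ 0.27  0.7  -4.22] q [-41.  19.  41. 109. -14.  58. -40.]
delta [-0.37, 0.2399, -0.4077] turn 0
t 19.07 pos [0.55   0.0198 0.2398] yaw -45.71 F [ 1.76  0.45 -4.62] q [-41.  19.  41. 109. -14.  58. -40.]
delta [-0.3699, 0.2399, -0.4075] turn 0
```

View pics/s11c.png

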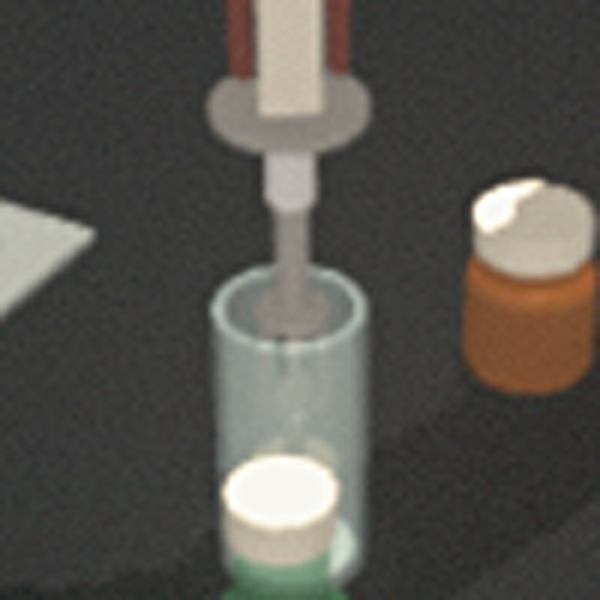

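Emit:
drive_tool(deltas=[0.01,0,-0.006,0,0,0.01,0,-0.02,0,0,0.01,0,-0.038,0,0,0.01,0,-0.06,0,0,0.01,0,-0.082,0,0,0.01,0,-0.1,0,0,0.01,0,-0.11,0,0,0.01,0,-0.112,0,0])

```text
time_s: 19.73
tool_pos: [0.551, 0.0195, 0.3538]
eef_rot: [[0.698, 0.003, 0.716], [-0.716, 0.001, 0.698], [0.002, -1.0, 0.003]]
force: [0.5, -0.3, -4.3]
opening: 0.249
```

Run:
```python
from h import *
plan((.4222,.2439,.352),-45.7)
s,a=shot('scene','s12.png');crop(a,(210,60,120,150),'s12c.png',4)
plan((0,0,0))
```

```text
t 19.73 pos [0.551  0.0195 0.3538] yaw -45.73 F [ 0.49 -0.32 -4.25] q [-44.  12.  43. 100.  -9.  71. -45.]
delta [-0.2506, 0.0016, 0.0644] turn -0.0
t 19.78 pos [0.5505 0.0197 0.3528] yaw -45.72 F [ 0.08  0.33 -3.79] q [-44.  12.  43. 100.  -9.  71. -45.]
delta [-0.3705, 0.3519, -0.4085] turn 0
```

View pics/s12c.png

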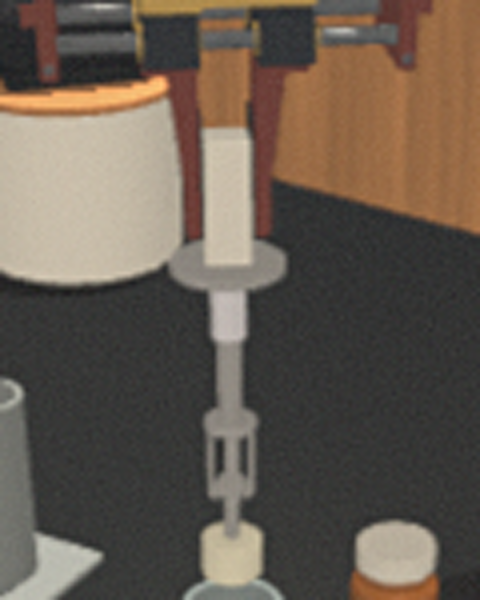

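Emit:
drive_tool(deltas=[0.01,-0.018,0,0.0046,0,0.01,-0.053,0,0.0136,0,0.01,-0.09,0,0.0231,0,0.01,-0.128,0,0.0329,0,0.01,-0.166,0,0.0427,0,0.01,-0.204,0,0.0524,0,0.01,-0.235,0,0.0604,0,0.01,-0.2506,0,0.0644,0])

```text
time_s: 20.45
tool_pos: [0.4177, 0.248, 0.3503]
eef_rot: [[0.702, -0.003, 0.712], [-0.712, -0.0, 0.702], [-0.002, -1.0, -0.002]]
force: [0.3, 0.3, -3.8]
opening: 0.248
```

Emit:
drive_tool(deltas=[0.01,0,0.002,0,0,0.01,0,0.01,0,0,0.01,0,0.025,0,0,0.01,0,0.045,0,0,0.01,0,0.065,0,0,0.01,0,0.08,0,0,0.01,0,0.085,0,0,0.01,0,0.085,0,0])

```text
time_s: 21.12
tool_pos: [0.4209, 0.242, 0.265]
eef_rot: [[0.696, -0.003, 0.718], [-0.718, -0.003, 0.696], [0.001, -1.0, -0.004]]
force: [-0.3, 0.0, -3.6]
opening: 0.246
```

Run:
```python
from h import *
plan((.4222,.2439,.225),-45.7)
s,a=shot('scene','s13.png');crop(a,(300,150,130,150),'s13c.png',4)
s,p=shot('wrist','w13.png');s,b=shot('top','t13.png')
plan((.4222,.2439,.225),-45.7)
```

```text
t 21.12 pos [0.4209 0.242  0.265 ] yaw -45.85 F [-0.31  0.02 -3.59] q [-66.   8.  32. 114.  -5.  59. -77.]
delta [-0.0004, 0.0399, 0.0024] turn -0.2
t 21.27 pos [0.4221 0.2438 0.2676] yaw -45.78 F [-0.49  0.05 -4.38] q [-66.   8.  32. 114.  -5.  59. -77.]
delta [0.0, 0.0426, 0.0001] turn -0.1
```

View pics/s13c.png

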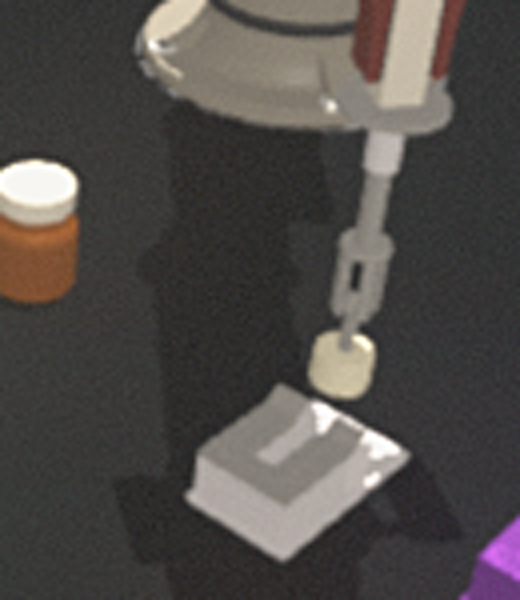

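View pics/w13.png

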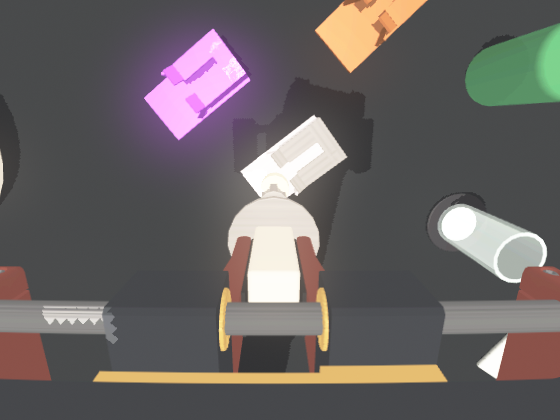

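Run:
```python
import cv2
i=cv2.imread('pics/w13.png');c=i[110:205,230:355];cv2.imwrite('pics/w13c.png',cv2.resize(c,None,fx=6,fy=6,interpolation=cv2.INTER_CUBIC))
```

```text
(no output)
```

View pics/w13c.png

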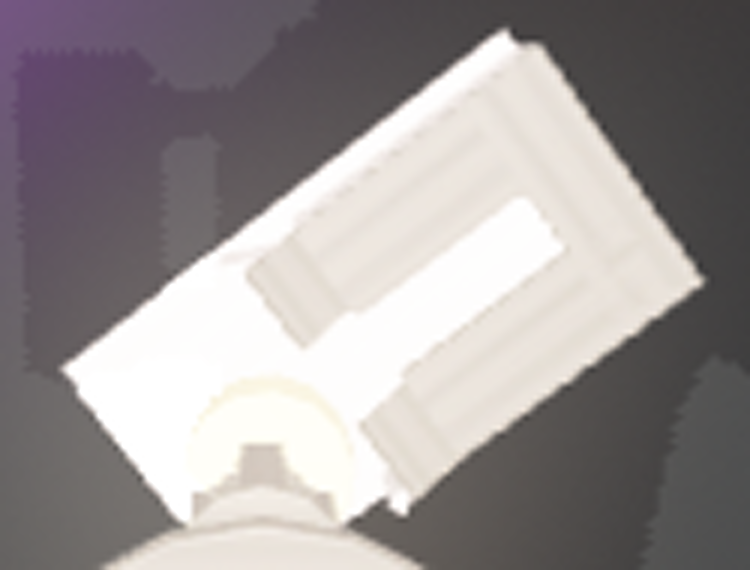

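```bash
cat > m4.py <<'E'
from h import *
s,p=shot('wrist')
def wc(pos,yaw):
    c,sn=np.cos(np.radians(yaw)),np.sin(np.radians(yaw))
    return cam(p,{'eef_rot':np.array([[c,0,-sn],[sn,0,c],[0,-1,0]]),'tool_pos':pos})
W=wc((.4221,.2438,.2676),-45.78)
g=lambda x,y,z:atz(W,(230+x/6,110+y/6),z)
E1=g(545,224,.039);E0=g(373,346,.039);n=(E1-E0)/np.linalg.norm(E1-E0)
print('slot end',E1,'front',E0,'yaw',np.degrees(np.arctan2(n[1],n[0])),'len',np.linalg.norm(E1-E0))
F1=g(65,370,.005);F2=g(503,30,.005);m=(F2-F1);print('plate edge',F1,F2,np.degrees(np.arctan2(m[1],m[0])),np.linalg.norm(m))
print('home',E1-.010*n)
# stone: foot top circle topmost
for dz in(0,.001,.002): print(dz,(proj(W,np.array((.4221,.2438,.075))+(.016+dz)*np.array((.717,.697,0)))-[230,110])*6, (proj(W,np.array((.4221,.2438,.2676-.036))+(.028+dz)*np.array((.717,.697,0)))-[230,110])*6)
h=E1-.010*n
u=np.array([np.cos(np.radians(-8.5)),np.sin(np.radians(-8.5))]);v=np.array([-u[1],u[0]])
d=np.array((.4221,.2438))-h[:2];print('TCP in dock',d@u,d@v)
E
python3 m4.py
```

```text
slot end [0.49265362 0.23484126 0.039     ] front [0.45253037 0.24193405 0.039     ] yaw -10.024888579405287 len 0.040745334235254095
plate edge [0.40041208 0.28119721 0.005     ] [0.51565074 0.26434357 0.005     ] -8.320512957721958 0.1164645623595029
home [0.48280629 0.23658202 0.039     ]
0 [258.58517853 399.06677972] [257.2235608 546.2491721]
0.001 [258.58778671 393.54416861] [257.22639533 536.25132941]
0.002 [258.5903995  388.01324286] [257.2292426  526.22485856]
TCP in dock -0.061106373336326784 -0.0018342694197261862
```

Emit:
drive_tool(deltas=[0.01,0,0.004,0,0,0.01,-0.0005,0.012,0.0006,0,0.01,-0.0005,0.022,0.0006,0,0.01,-0.0005,0.032,0.0006,0,0.01,-0.0005,0.04,0.0006,0,0.01,-0.0005,0.044,0.0006,0,0.01,-0.0005,0.0455,0.0006,0,0.01,-0.0005,0.0455,0.0006,0])

```text
time_s: 21.98
tool_pos: [0.4212, 0.2447, 0.2209]
eef_rot: [[0.698, -0.001, 0.716], [-0.716, -0.001, 0.698], [0.0, -1.0, -0.001]]
force: [0.3, 0.7, -4.4]
opening: 0.248
```

Run:
```python
from h import *
plan((.4222,.2439,.225),-45.7)
s,a=shot('scene','s14.png');crop(a,(320,190,100,110),'s14c.png',5)
s,p=shot('wrist','w14.png');crop(p,(230,105,125,100),'w14c.png',6)
plan((.4222,.2439,.225),-45.7)
```

```text
t 21.98 pos [0.4212 0.2447 0.2209] yaw -45.72 F [ 0.29  0.71 -4.42] q [-65.  12.  31. 117.  -8.  53. -75.]
delta [0.0013, -0.0041, 0.0001] turn -0.0
t 22.08 pos [0.4216 0.245  0.2216] yaw -45.72 F [ 0.01  0.22 -3.29] q [-65.  12.  31. 117.  -8.  53. -75.]
delta [0.0012, -0.0034, -0.0003] turn -0.0
```

View pics/s14c.png

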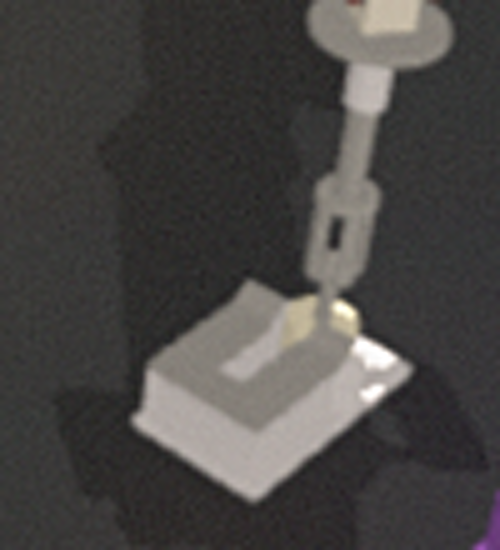

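View pics/w14c.png

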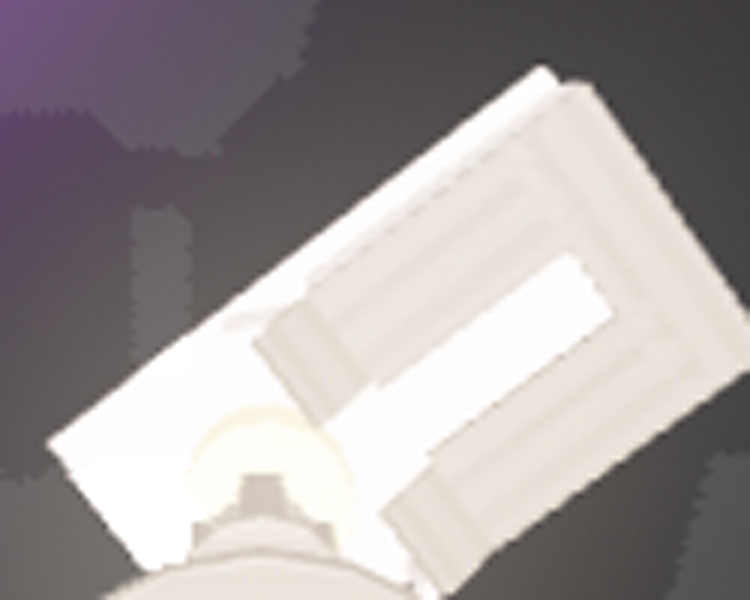

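```bash
cat > m5.py <<'E'
from h import *
s,p=shot('wrist')
def wc(pos,yaw):
    c,sn=np.cos(np.radians(yaw)),np.sin(np.radians(yaw))
    return cam(p,{'eef_rot':np.array([[c,0,-sn],[sn,0,c],[0,-1,0]]),'tool_pos':pos})
W=wc((.4214,.2449,.2214),-45.72)
g=lambda x,y,z:atz(W,(230+x/6,105+y/6),z)
E1=g(588,285,.039);E0=g(406,421,.039);F1=g(48,445,.005);F2=g(543,66,.005)
m=F2-F1;n=m/np.linalg.norm(m);u=n[:2];v=np.array([-u[1],u[0]]);print('yaw',np.degrees(np.arctan2(u[1],u[0])),np.linalg.norm(m))
m=E1-E0;print('slot yaw',np.degrees(np.arctan2(m[1],m[0])))
h1=E1[:2]-.01*u;h2=F1[:2]+.088*u-.032*v;h3=F2[:2]-.028*u-.032*v;print(h1,h2,h3)
h=(h1+h2+h3)/3
for X in(g(270,486,.029)[:2],np.array((.4214,.2449))): d=X-h;print(X,'dock',d@u,d@v)
top=g(270,408,.029)[:2]; print(top, 'centre from top', top-.016*np.array((.716,.698)))
E
python3 m5.py
```

```text
yaw -8.518777799227285 0.11644508953881705
slot yaw -8.267752140892652
[0.48129395 0.2358472 ] [0.48170536 0.2354905 ] [0.48214554 0.23542457]
[0.42688515 0.24735529] dock -0.05596809919254489 0.0035159097497208898
[0.4214 0.2449] dock -0.06102902431208215 0.0002751698550559025
[0.43703317 0.25728119] centre from top [0.42557717 0.24611319]
```

Emit:
drive_tool(deltas=[0.01,0.0007,0,-0.001,0,0.01,0.0055,0,0.0026,0,0.01,0.0119,0,0.0075,0,0.01,0.0182,0,0.0123,0,0.01,0.0246,0,0.0172,0,0.01,0.0286,0,0.0202,0,0.01,0.031,0,0.022,0,0.01,0.031,0,0.022,0])

```text
time_s: 22.8
tool_pos: [0.4596, 0.2377, 0.2213]
eef_rot: [[0.697, 0.0, 0.717], [-0.717, -0.0, 0.697], [0.001, -1.0, -0.0]]
force: [-1.2, -0.1, -4.1]
opening: 0.249
```

Run:
```python
from h import *
plan((.4222,.2439,.225),-45.7)
s,a=shot('scene','s15.png');crop(a,(320,190,100,110),'s15c.png',5)
s,p=shot('wrist','w15.png');crop(p,(230,105,125,100),'w15c.png',6)
plan((.4222,.2439,.225),-45.7);print(bot.read_state()['wrist_torque'])
```

```text
t 22.8 pos [0.4596 0.2377 0.2213] yaw -45.78 F [-1.24 -0.09 -4.06] q [-61.  15.  32. 114. -10.  54. -70.]
delta [-0.0306, -0.0037, -0.0225] turn -0.1
t 22.9 pos [0.4586 0.2379 0.2212] yaw -45.73 F [ 0.56 -0.12 -4.37] q [-61.  15.  32. 114. -10.  54. -70.]
delta [-0.0297, -0.0038, -0.0219] turn -0.0
[-0.06435459  0.12399671 -0.05205814]
```

View pics/s15c.png

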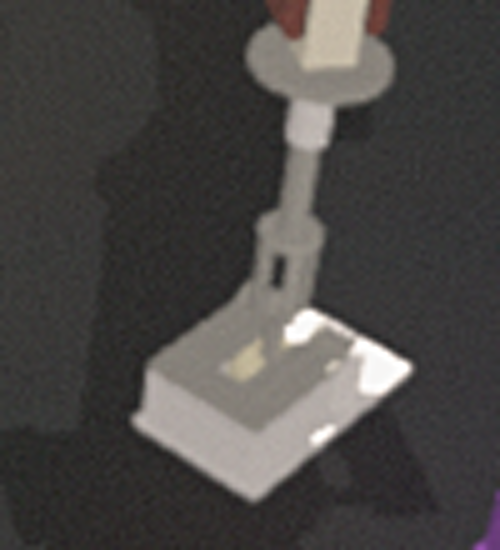

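View pics/w15c.png

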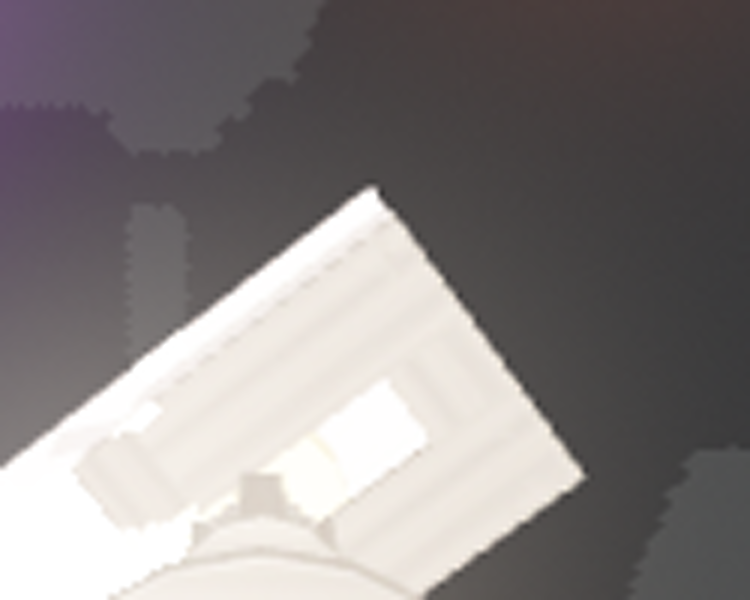

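Emit:
drive_tool(deltas=[0.01,0.0024,0,0.0018,0,0.01,0.0056,0,0.0042,0,0.01,0.0088,0,0.0067,0,0.01,0.0111,0,0.0085,0,0.01,0.0127,0,0.0097,0,0.01,0.0135,0,0.0103,0,0.01,0.0135,0,0.0103,0,0.01,0.0135,0,0.0103,0])

```text
time_s: 23.57
tool_pos: [0.4755, 0.2355, 0.2213]
eef_rot: [[0.698, -0.0, 0.716], [-0.716, -0.0, 0.698], [-0.0, -1.0, -0.0]]
force: [0.3, -1.0, -3.7]
opening: 0.247
```

Emit:
drive_tool(deltas=[0.01,0.0004,0,0.0003,0,0.01,0.0008,0,0.0006,0,0.01,0.0012,0,0.0009,0,0.01,0.0016,0,0.0012,0,0.01,0.002,0,0.0015,0,0.01,0.0024,0,0.0018,0,0.01,0.0024,0,0.0018,0,0.01,0.0024,0,0.0018,0])

```text
time_s: 24.23
tool_pos: [0.4785, 0.2351, 0.2214]
eef_rot: [[0.698, -0.0, 0.716], [-0.716, -0.0, 0.698], [-0.0, -1.0, -0.0]]
force: [0.6, -0.5, -3.9]
opening: 0.249
```

Run:
```python
from h import *
plan((.4222,.2439,.225),-45.7)
s,a=shot('scene','s16.png');crop(a,(320,190,100,110),'s16c.png',5)
s,p=shot('wrist','w16.png');crop(p,(230,105,125,100),'w16c.png',6)
plan((.4222,.2439,.225),-45.7);print(bot.read_state()['wrist_torque'])
```

```text
t 24.23 pos [0.4785 0.2351 0.2214] yaw -45.72 F [ 0.64 -0.5  -3.92] q [-59.  17.  32. 112. -11.  54. -68.]
delta [-0.0456, -0.0036, -0.0342] turn -0.0
t 24.33 pos [0.4785 0.2351 0.2214] yaw -45.72 F [-0.29  0.06 -3.53] q [-59.  17.  32. 112. -11.  54. -68.]
delta [-0.0456, -0.0036, -0.0342] turn -0.0
[-0.06479018  0.10874784 -0.01942178]
```

View pics/s16c.png

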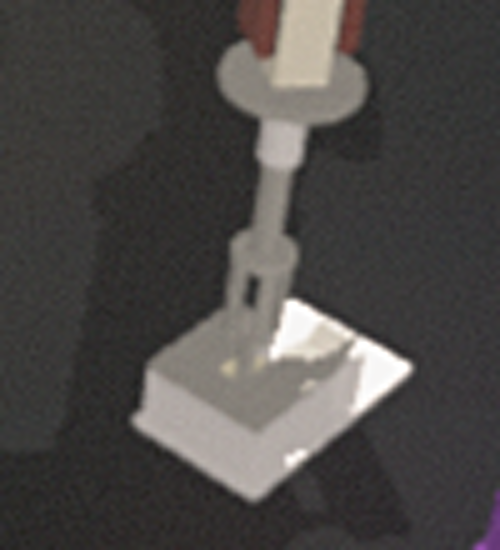

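View pics/w16c.png

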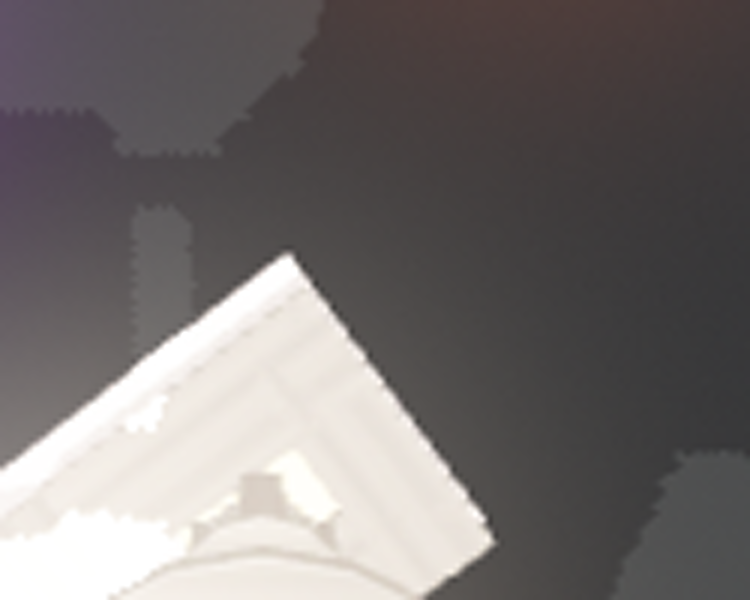

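Emit:
drive_tool(deltas=[0.01,0.0004,0,0.0003,0,0.01,0.0008,0,0.0006,0,0.01,0.0012,0,0.0009,0,0.01,0.0016,0,0.0012,0,0.01,0.002,0,0.0015,0,0.01,0.0024,0,0.0018,0,0.01,0.0024,0,0.0018,0,0.01,0.0024,0,0.0018,0])

```text
time_s: 25.0
tool_pos: [0.4815, 0.2346, 0.2214]
eef_rot: [[0.698, 0.0, 0.716], [-0.716, 0.0, 0.698], [0.0, -1.0, 0.0]]
force: [-0.1, 1.0, -3.9]
opening: 0.243
```

Emit:
drive_tool(deltas=[0.01,0.0004,0,0.0003,0,0.01,0.0008,0,0.0006,0,0.01,0.0012,0,0.0009,0,0.01,0.0016,0,0.0012,0,0.01,0.0016,0,0.0012,0,0.01,0.0016,0,0.0012,0,0.01,0.0016,0,0.0012,0,0.01,0.0016,0,0.0012,0])

```text
time_s: 25.67
tool_pos: [0.4834, 0.2343, 0.2214]
eef_rot: [[0.698, -0.0, 0.716], [-0.716, -0.0, 0.698], [-0.0, -1.0, -0.0]]
force: [-0.6, 0.1, -4.3]
opening: 0.247
```

Emit:
drive_tool(deltas=[0.01,0.0004,0,0.0003,0,0.01,0.0008,0,0.0006,0,0.01,0.0012,0,0.0009,0,0.01,0.0016,0,0.0012,0,0.01,0.0016,0,0.0012,0,0.01,0.0016,0,0.0012,0,0.01,0.0016,0,0.0012,0,0.01,0.0016,0,0.0012,0])

```text
time_s: 26.33
tool_pos: [0.4854, 0.234, 0.2214]
eef_rot: [[0.698, -0.0, 0.716], [-0.716, -0.0, 0.698], [0.0, -1.0, -0.0]]
force: [-0.8, -0.2, -3.8]
opening: 0.247
```

Run:
```python
from h import *
for i in range(3):
    s,a=shot('scene'); print(np.round(s['force'],2),np.round(s['wrist_torque'],3))
crop(a,(320,190,100,110),'s17c.png',5)
```

```text
[-0.84 -0.17 -3.84] [-0.016  0.24  -0.021]
[-0.74  0.01 -3.62] [-0.037  0.208 -0.085]
[-0.07  0.03 -4.42] [-0.092  0.265 -0.002]
```

View pics/s17c.png

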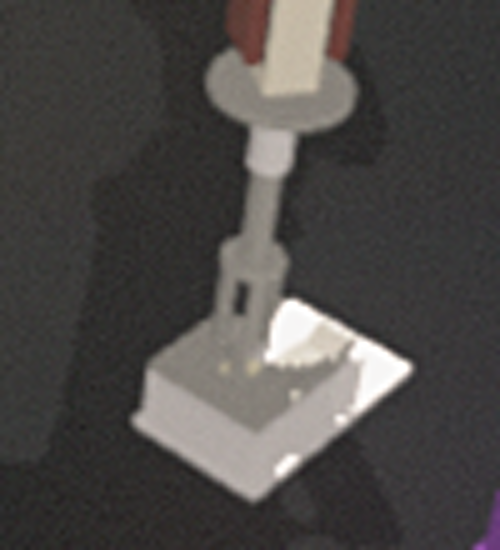

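Emit:
drive_tool(deltas=[0.01,0.0004,0,0.0003,0,0.01,0.0008,0,0.0006,0,0.01,0.0012,0,0.0009,0,0.01,0.0012,0,0.0009,0,0.01,0.0012,0,0.0009,0,0.01,0.0012,0,0.0009,0,0.01,0.0012,0,0.0009,0,0.01,0.0012,0,0.0009,0])

```text
time_s: 27.15
tool_pos: [0.4869, 0.2338, 0.2214]
eef_rot: [[0.698, -0.0, 0.716], [-0.716, 0.0, 0.698], [-0.0, -1.0, 0.0]]
force: [-0.1, -0.2, -3.9]
opening: 0.246
```

Run:
```python
from h import *
for i in range(3):
    s,a=shot('wrist','w18.png'); print(np.round(s['tool_pos'],4),np.round(s['force'],2),np.round(s['wrist_torque'],3))
crop(a,(230,105,125,100),'w18c.png',6)
```

```text
[0.4869 0.2338 0.2214] [-0.08 -0.19 -3.88] [-0.062  0.285  0.007]
[0.4869 0.2338 0.2214] [-0.77  0.34 -4.31] [-0.059  0.262  0.007]
[0.4869 0.2338 0.2214] [ 0.74 -0.01 -3.06] [-0.031  0.334 -0.002]
```

View pics/w18c.png

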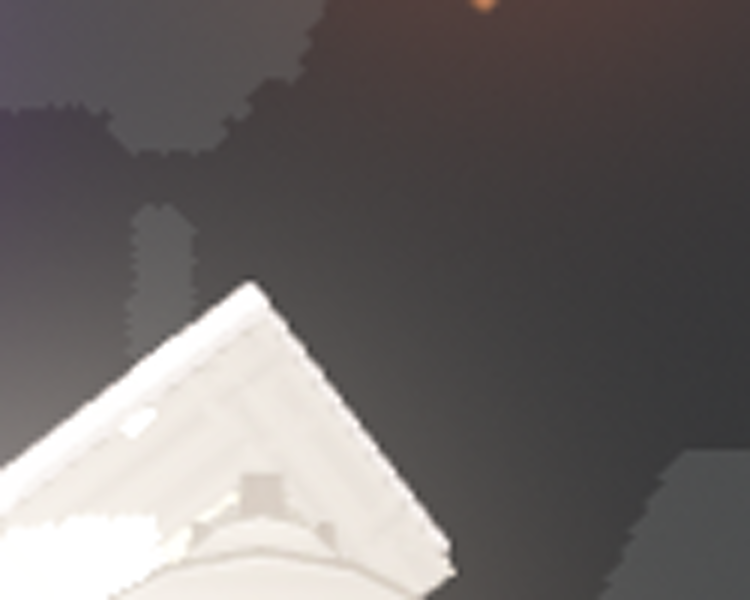

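Emit:
drive_tool(deltas=[0.01,-0.0006,0,-0.0005,0,0.01,-0.0012,0,-0.0009,0,0.01,-0.0012,-0.002,-0.0009,0,0.01,-0.0012,-0.004,-0.0009,0,0.01,-0.0012,-0.006,-0.0009,0,0.01,-0.0012,-0.008,-0.0009,0,0.01,-0.0012,-0.01,-0.0009,0,0.01,-0.0012,-0.012,-0.0009,0])

```text
time_s: 27.97
tool_pos: [0.4861, 0.2343, 0.2342]
eef_rot: [[0.698, 0.002, 0.716], [-0.716, 0.001, 0.698], [0.0, -1.0, 0.002]]
force: [-1.1, 0.4, -2.4]
opening: 0.246
```

Emit:
drive_tool(deltas=[0.01,0,-0.002,0,0,0.01,0,-0.004,0,0,0.01,0,-0.006,0,0,0.01,0,-0.009,0,0,0.01,0,-0.015,0,0,0.01,0,-0.025,0,0,0.01,0,-0.035,0,0,0.01,0,-0.04,0,0])

```text
time_s: 28.63
tool_pos: [0.4862, 0.2343, 0.2754]
eef_rot: [[0.698, 0.002, 0.716], [-0.716, 0.001, 0.698], [0.0, -1.0, 0.002]]
force: [1.5, -0.8, -2.5]
opening: 0.249
```

Run:
```python
from h import *
plan((0,0,0))
s,a=shot('scene','s19.png');crop(a,(320,190,100,110),'s19c.png',5)
s,p=shot('wrist','w19.png');crop(p,(230,105,125,100),'w19c.png',6)
plan((0,0,0))
```

```text
t 28.63 pos [0.4862 0.2343 0.2754] yaw -45.73 F [ 1.49 -0.84 -2.54] q [-60.  14.  33. 107.  -9.  61. -69.]
delta [-0.1717, 0.2741, -0.5124] turn 0
t 28.73 pos [0.4862 0.2344 0.275 ] yaw -45.72 F [ 0.15  0.64 -2.73] q [-60.  14.  33. 107.  -9.  61. -69.]
delta [-0.1717, 0.2735, -0.5125] turn 0
```

View pics/s19c.png

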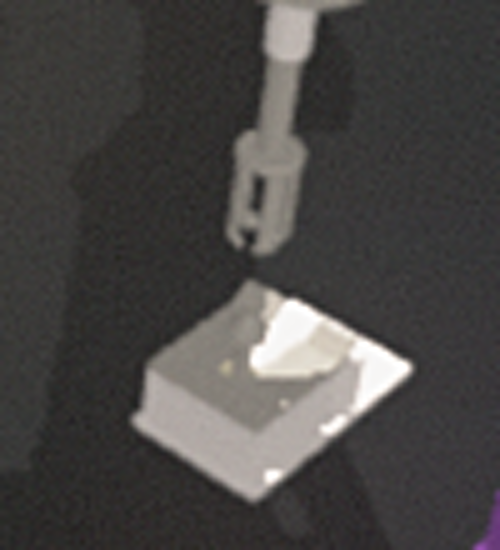

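View pics/w19c.png

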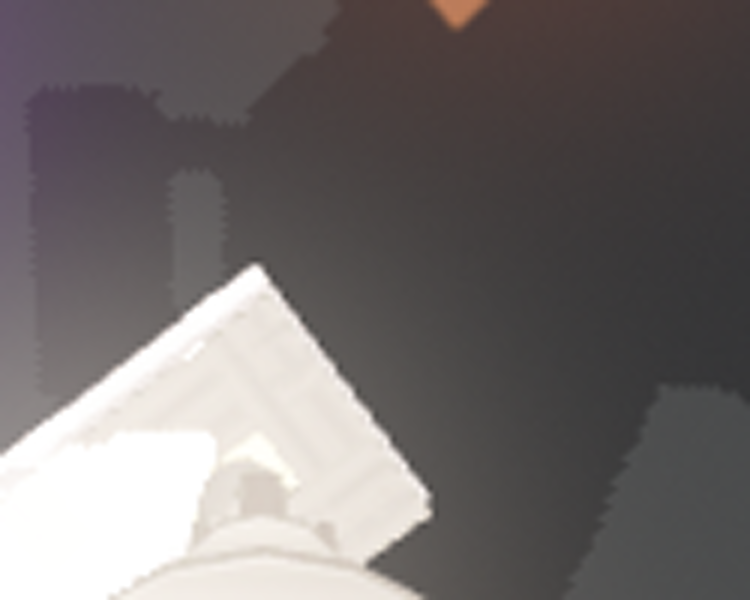

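Emit:
drive_tool(deltas=[0.01,0,-0.02,0,0,0.01,0,-0.05,0,0,0.01,0.005,-0.062,-0.005,0,0.01,0.015,-0.062,-0.015,0,0.01,0.03,-0.062,-0.03,0,0.01,0.045,-0.062,-0.045,0,0.01,0.045,-0.062,-0.045,0,0.01,0.045,-0.062,-0.045,0])

```text
time_s: 29.4
tool_pos: [0.4841, 0.1676, 0.3342]
eef_rot: [[0.696, -0.002, 0.719], [-0.719, -0.0, 0.696], [-0.001, -1.0, -0.001]]
force: [-0.3, 0.4, -2.3]
opening: 0.247
```

Run:
```python
from h import *
s,a=shot('scene','s20.png');crop(a,(330,220,100,80),'s20c.png',6)
s,p=shot('wrist','w20.png');print(s['tool_pos'],s['force'],s['wrist_torque'])
plan((.4890,-.2408,.336),-45.72)
```

```text
[0.48408959 0.16910947 0.33430813] [ 0.06967308  0.54722179 -1.95597772] [0.01233181 0.09337189 0.01202759]
t 29.5 pos [0.4841 0.17   0.3344] yaw -45.74 F [-0.01  0.47 -3.23] q [-58.   8.  36. 106.  -5.  68. -67.]
delta [0.2976, -0.0015, -0.2832] turn -0.0
```

View pics/s20c.png

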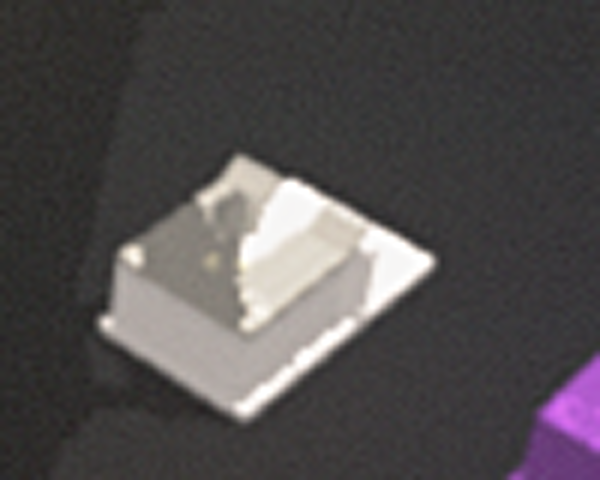

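View pics/w20.png

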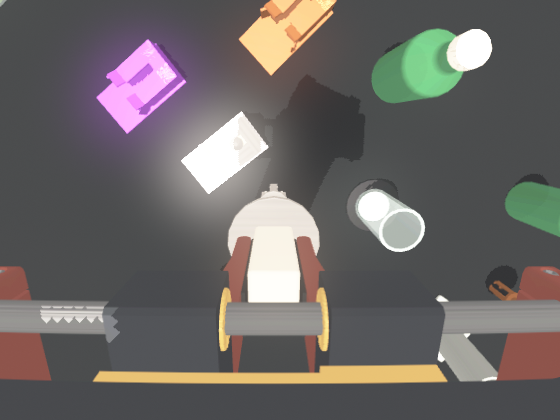

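Run:
```python
import cv2
i=cv2.imread('pics/w20.png');c=i[105:200,175:275];cv2.imwrite('pics/w20c.png',cv2.resize(c,None,fx=7,fy=6.3,interpolation=cv2.INTER_CUBIC))
```

```text
(no output)
```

View pics/w20c.png

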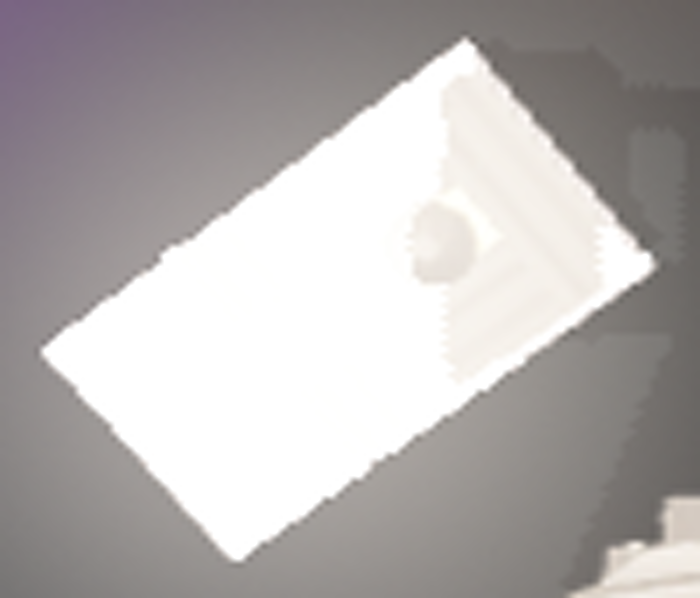

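```bash
cat > m6.py <<'E'
from h import *
s,p=shot('wrist')
def wc(pos,yaw):
    c,sn=np.cos(np.radians(yaw)),np.sin(np.radians(yaw))
    return cam(p,{'eef_rot':np.array([[c,0,-sn],[sn,0,c],[0,-1,0]]),'tool_pos':pos})
W=wc((.4841,.1693,.3343),-45.9)
g=lambda x,y,z:atz(W,(175+x/7,105+y/6.3),z)[:2]
A,B,C=g(42,350,.005),g(235,560,.005),g(655,265,.005);K=g(440,243,.057);S=g(493,228,.039)
u=(C-B)/np.linalg.norm(C-B);v=np.array([-u[1],u[0]]);f=(A+B)/2
print(np.degrees(np.arctan2(u[1],u[0])),np.linalg.norm(C-B),np.linalg.norm(A-B))
h=f+.088*u;h2=C-.028*u+.032*v
for H in(h,h2): print(H,'knob in dock',(K-H)@u,(K-H)@v,'slot',(S-H)@u,(S-H)@v)
E
python3 m6.py
```

```text
-8.44837320269421 0.11692060083011532 0.0643714895397425
[0.48224001 0.23600623] knob in dock 0.0024454996625491374 -0.0013903150290718097 slot 0.010396890370115536 -0.0049097959899146865
[0.48293416 0.23571592] knob in dock 0.0017162296065997896 -0.0012051389548889766 slot 0.009667620314166188 -0.004724619915731853
```

Emit:
drive_tool(deltas=[0.01,0.015,0,-0.0143,0,0.01,0.04,0,-0.038,0,0.01,0.067,0,-0.0638,0,0.01,0.094,0,-0.0895,0,0.01,0.121,0,-0.1151,0,0.01,0.148,0,-0.1408,0,0.01,0.175,0,-0.1665,0,0.01,0.198,0,-0.1884,0])

```text
time_s: 30.22
tool_pos: [0.4877, -0.1049, 0.3353]
eef_rot: [[0.698, 0.0, 0.716], [-0.716, -0.0, 0.698], [0.0, -1.0, 0.0]]
force: [0.7, -0.3, -2.1]
opening: 0.248
```

Emit:
drive_tool(deltas=[0.01,0.024,0,-0.0228,0,0.01,0.048,0,-0.0457,0,0.01,0.068,0,-0.0647,0,0.01,0.084,0,-0.08,0,0.01,0.094,0,-0.0895,0,0.01,0.0996,0,-0.0948,0,0.01,0.0996,0,-0.0948,0,0.01,0.0996,0,-0.0948,0])

```text
time_s: 30.88
tool_pos: [0.4899, -0.2395, 0.3349]
eef_rot: [[0.699, -0.001, 0.715], [-0.715, 0.0, 0.699], [-0.001, -1.0, -0.0]]
force: [-0.2, 0.1, -2.3]
opening: 0.245
```

Run:
```python
from h import *
plan((.4890,-.2408,.181),-45.72)
s,a=shot('scene','s21.png');crop(a,(140,50,120,150),'s21c.png',4)
s,p=shot('wrist','w21.png');crop(p,(220,150,110,80),'w21c.png',7)
plan((.4890,-.2408,.181),-45.72)
```

```text
t 30.88 pos [ 0.4899 -0.2395  0.3349] yaw -45.68 F [-0.16  0.11 -2.3 ] q [-23.  14.  52. 103. -12.  69. -13.]
delta [0.0004, 0.1539, -0.0015] turn 0.0
t 30.98 pos [ 0.4901 -0.2388  0.3351] yaw -45.59 F [ 0.51  0.75 -2.64] q [-23.  14.  52. 103. -12.  69. -13.]
delta [0.0008, 0.1541, -0.0023] turn 0.1
```

View pics/s21c.png

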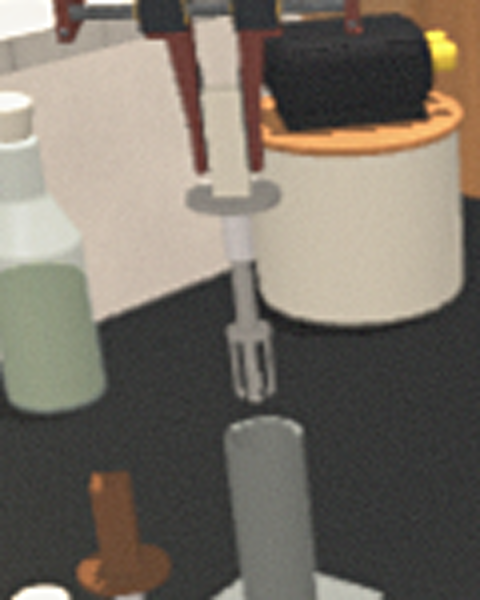

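View pics/w21c.png

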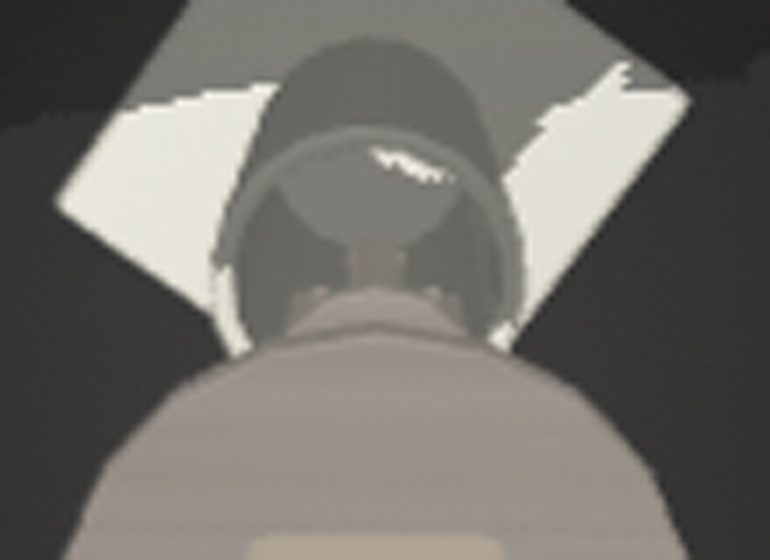

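Emit:
drive_tool(deltas=[0.01,0.0008,0,-0.0022,0,0.01,0.0008,0.01,-0.0022,0,0.01,0.0008,0.035,-0.0022,0,0.01,0.0008,0.065,-0.0022,0,0.01,0.0008,0.095,-0.0022,0,0.01,0.0008,0.125,-0.0022,0,0.01,0.0008,0.143,-0.0022,0,0.01,0.0008,0.147,-0.0022,0])

```text
time_s: 31.65
tool_pos: [0.4866, -0.2408, 0.1846]
eef_rot: [[0.699, -0.006, 0.715], [-0.715, 0.002, 0.699], [-0.005, -1.0, -0.003]]
force: [-1.4, 0.3, -2.9]
opening: 0.248
```

Run:
```python
from h import *
bot.grab_frame('top')
plan((.4890,-.2408,.181),-45.72); print(bot.read_state()['wrist_torque'])
```

```text
t 31.7 pos [ 0.4872 -0.2414  0.1859] yaw -45.69 F [-0.68  0.11 -2.41] q [-16.  24.  46. 113. -22.  52.  -4.]
delta [0.0009, 0.0049, 0.0017] turn 0.0
[-0.00636683  0.13338467 -0.01495768]
```

Emit:
drive_tool(deltas=[0.01,0,0.001,0,0,0.01,0,0.002,0,0,0.01,0,0.003,0,0,0.01,0,0.004,0,0,0.01,0,0.005,0,0,0.01,0,0.006,0,0,0.01,0,0.0065,0,0,0.01,0,0.0065,0,0])

```text
time_s: 32.37
tool_pos: [0.4886, -0.2425, 0.1819]
eef_rot: [[0.698, -0.0, 0.716], [-0.716, 0.0, 0.698], [-0.0, -1.0, 0.0]]
force: [-0.2, -0.5, -2.3]
opening: 0.25
```

Run:
```python
from h import *
s,a=shot('scene','s22.png');crop(a,(150,90,100,120),'s22c.png',5)
plan((.4890,-.2408,.181),-45.72); print(bot.read_state()['wrist_torque'])
```

```text
t 32.42 pos [ 0.4886 -0.2425  0.1819] yaw -45.72 F [-0.45 -0.1  -2.52] q [-16.  25.  46. 113. -23.  52.  -4.]
delta [-0.0009, 0.0009, 0.0014] turn 0.0
[-0.07553393  0.16675416 -0.04092825]
```

View pics/s22c.png

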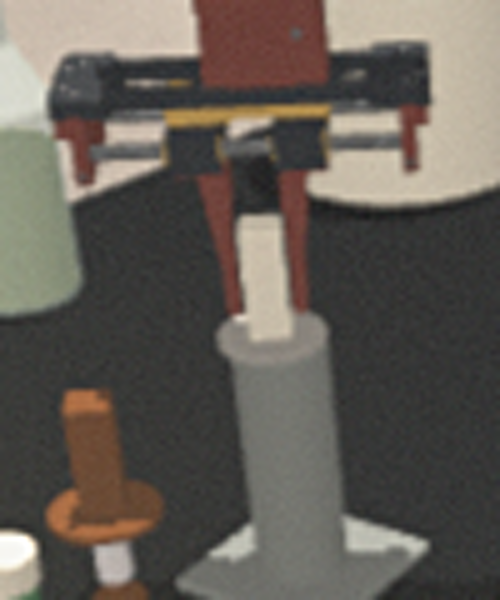

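Emit:
drive_tool(deltas=[0.01,-0.0009,0,0.0014,0,0.01,-0.0009,0,0.0014,0,0.01,-0.0009,0.0003,0.0014,0,0.01,-0.0009,0.0006,0.0014,0,0.01,-0.0009,0.0009,0.0014,0,0.01,-0.0009,0.0012,0.0014,0,0.01,-0.0009,0.0012,0.0014,0,0.01,-0.0009,0.0012,0.0014,0])

```text
time_s: 33.08
tool_pos: [0.4891, -0.2409, 0.1811]
eef_rot: [[0.698, 0.0, 0.716], [-0.716, 0.0, 0.698], [-0.0, -1.0, 0.0]]
force: [-3.0, 2.2, 5.3]
opening: 0.248
```

Seated on the rim (Fz +5 N). Release.

Emit:
drive_tool(deltas=[0.026,0,0,0,0,0.03,0,0,0,0,0.04,0,0,0,0,0.05,0,0,0,0,0.06,0,0,0,0,0.06,0,0,0,0,0.06,0,0,0,0,0.06,0,0,0,0])

```text
time_s: 33.75
tool_pos: [0.489, -0.2409, 0.1807]
eef_rot: [[0.698, 0.0, 0.716], [-0.716, -0.0, 0.698], [0.0, -1.0, 0.0]]
force: [-0.0, 0.7, 0.1]
opening: 0.682
```

Emit:
drive_tool(deltas=[0.06,0,0,0,0,0.06,0,-0.01,0,0,0.06,0,-0.03,0,0,0.06,0,-0.06,0,0,0.06,0,-0.09,0,0,0.06,0,-0.12,0,0,0.06,0,-0.14,0,0,0.06,0,-0.14,0,0])

```text
time_s: 34.42
tool_pos: [0.4907, -0.2425, 0.3256]
eef_rot: [[0.698, 0.007, 0.716], [-0.716, -0.002, 0.698], [0.006, -1.0, 0.004]]
force: [0.3, -0.0, 0.0]
opening: 0.684
```

Run:
```python
from h import *
s,a=shot('scene','s23.png');s,b=shot('top','t23.png');s,p=shot('wrist','w23.png')
st=bot.read_state();print(st['tool_pos'],st['force'],st['opening'])
B=cam(b,s);crop(b,(165,220,60,60),'t23c.png',9);crop(a,(150,110,100,110),'s23c.png',5)
for q in('bottle_a','jar','knob_top','handle'): print(q,[(np.round(d['pixel'],1),round(d['score'],2)) for d in bot.landmark_of(b,q)])
```

```text
[ 0.48873439 -0.24060437  0.32041542] [ 0.26015682 -0.01953201  0.30281452] 0.6827105408881657
bottle_a [(array([239.6, 152.3]), 0.87), (array([349.2, 140.4]), 0.79)]
jar [(array([290.1, 278.7]), 0.76)]
knob_top [(array([191.5, 240.5]), 0.65)]
handle [(array([419.2, 234.9]), 0.92), (array([408.2, 180.1]), 0.61), (array([200.2, 243.4]), 0.24)]
```

View pics/s23.png

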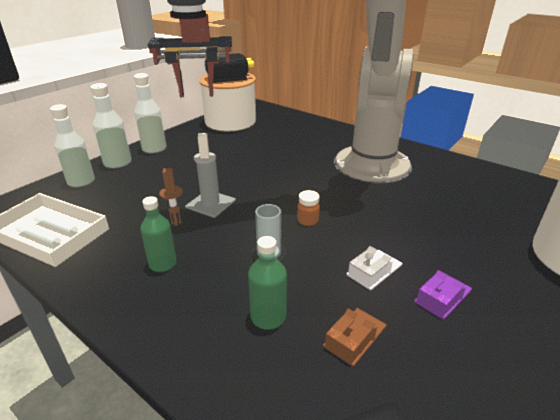

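View pics/s23c.png

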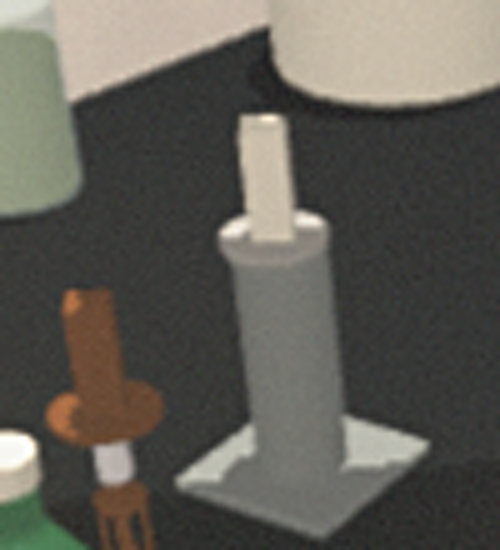

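View pics/t23c.png

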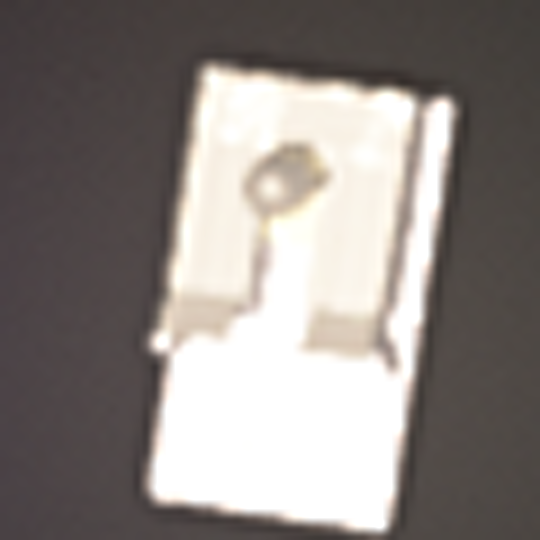

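Run:
```python
from h import *
s,b=shot('top');C=cam(b,s);g=lambda x,y,z:atz(C,(165+(x-4)/9,220+(y-4)/9),z)[:2]
A,Bc,D=g(150,497,.005),g(388,528,.005),g(455,100,.005)
u=(D-Bc)/np.linalg.norm(D-Bc);v=np.array([-u[1],u[0]]);print(np.linalg.norm(D-Bc),np.linalg.norm(A-Bc))
K=g(272,185,.057)
for H in((A+Bc)/2+.088*u,D-.028*u+.032*v): print((K-H)@u,(K-H)@v)
```

```text
0.1170837886580286 0.06542256617646881
0.0011120485419824988 0.0020442951034362264
-0.0005224954540363402 0.0027509413674035393
```

```bash
python3 -c "
from workcell import bot
print(bot.close_job(), bot.read_state()['time_s'])"
```

```text
the job is handed in; nothing more can be done
the job is handed in; nothing more can be done
```

The job is done and handed in at about 35 s of the 64 s allowed. The air stone is in the white drying dock, and the picker is back in its stand.

**What I did**
- I took the white-handled picker from the stand and lowered it onto the stone's knob in steps of 0.8–2 mm. The highest push I read there was about 5 N, well under the 25 N limit.
- On lifting, the reading rose by about 1.5 N, the stone's weight, and the camera showed the stone hanging from the claw.
- I slid the stone under the dock roof until the wrist torque showed a light push of about 1 N against the back wall. I then backed off 1.5 mm and pulled straight up, and the stone's weight came off the reading.
- I set the picker back until its collar rested on the stand's rim, at about 5 N. I then opened the gripper and raised it clear.

**Last checks**
- **Stone position:** the knob sits in the slot near its closed end. The wrist camera put it at about +2 mm along the dock, and the top camera at −0.5 to +1 mm. Allowing for camera error, both agree with the home range of 0 to +2 mm. Sideways, they disagreed by 3–4 mm (−1.3 against +2 to +3 mm), which is about camera accuracy.
- **Picker:** it stands upright with its collar on the rim.
- **Bottles and jar:** they look unmoved. The networks' positions match the first ones to within 3 pixels.
- **Robot:** it touches nothing, with the final force reading near 0 N.

I never saw the stop's force rise when pressing on the claw, so the only evidence that it snapped on is that it lifted the stone. Forces were read only at the end of each move, so brief peaks between readings went unseen.

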